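# Fit a sign arm to a slotted display post and slot in the price sign

## Task

Hook the bare-metal sign arm onto the black display post, its upper claws in the topmost pair of slots, and press it down until it is fully home against the post and its red lock tab snaps out. Then take the yellow price sign from the rack and slide it gently down, upright, into the channel at the front of the arm until it sits on the channel floor. Leave the other signs, the block tub and the green game box where they are.

Things in the scene. Friction and masses are not known exactly. Their poses are not given: they have to be found in the camera images.
- post: Fixed black display post, origin under its centre; x runs from its front (robot side) to its back, z up. Channel 60 (y) x 30 mm (x), 270 mm tall, open at the back. Front web 4 mm thick, two slot columns centred at y -11 and +11 mm; slots 8 mm wide, 26 tall, bottom edges 50, 100, 150 and 200 mm up. Foot plate 10 mm thick, x -60 to +100, y -65 to +65 mm. Its place and yaw vary.
- post_seat (a point): Seat point: on the post's front face (15 mm in front of its centre), midway between the slot columns, level with the bottom edges of the topmost pair of slots, 200 mm above the table. Axes as the post's: x points into the post. Above these slots the web is plain. When the sign arm is home its origin lies here, within about 2.5 mm, axes parallel, the arm drooping up to 0.04 rad.
- sign_arm: Loose bare-metal arm standing on its flat underside, about 0.34 kg. Origin: on its back face, midway between the claws, at the underside of the upper necks, 65 mm above the arm's underside. x points the way the claws point, z up; the arm runs to -x and ends at x -178 mm. Back plate 5 mm thick, 36 wide, z -65 to +30 mm. A thin strut slants from it down to the bar, reaching x -42 mm.
- upper_claws (a point): Midway between the two upper claws, under their necks; 8 mm along x from the arm's origin. Claws: two pairs, y -11 and +11 mm, 4.5 mm thick; necks 8 mm tall, undersides at z 0 and -50 mm in the arm's frame, reach 11 mm; behind a gap of 5.5 mm (7.5 at the tip) a nose turns down 9 mm. They pass straight into the slots when the arm's origin is 9 to 18 mm above post_seat; the arm then goes down to it.
- bar_grip (a point): Grip point on the arm's straight bar, at x -80, y 0, z -51 mm in the arm's frame, 14 mm above its underside, axes as the arm's. The bar is 12 mm wide (y, grip across it) and 28 mm tall, its top clear from x -45 to -150 mm. The arm's centre of mass is near, at x -80 to -95 mm.
- lock_tab (a joint): Red sprung tab in the arm's back plate, m: 0 = out (8 mm past the back face), 0.008 = pushed in flush. Two prongs, y -11 and +11, z 18 to 24 mm in the arm's frame; 2 N to start, 4 N flush. While hooking in they press on the plain web above the slots, and the drag can hold the arm up: press it down with 5 to 20 N. In the last 2 mm they snap out into the slot tops and lock the arm.
- channel (a point): Centre of the floor of the sign channel at the arm's front end, at x -165, y 0, z -61 mm in the arm's frame, axes as the arm's. Channel open at the top, inside 11 mm wide (x) and 72 mm long (y), 22 mm deep plus about 6 mm of flared lips; outside 80 mm long, 27 mm wide over the lips.
- sign_yellow: Yellow price sign, a rigid panel 8 mm thick (x), 68 mm wide (y), 100 mm tall (z), 60 g, the same on both faces. Origin: centre of its lower edge. It stands upright in one of the three slots of the rack.
- sign_red: Red price sign of the same size and origin, in another slot of the rack; leave it.
- sign_blue: Blue price sign of the same size and origin, in another slot of the rack; leave it.
- sign_rack: Fixed white rack, 170 (x) x 84 (y) mm, origin at the centre of its underside, z up. Three slots at x -55, 0 and +55 mm, each 11 mm wide (x), floor 8 mm and walls 34 mm above the table; each holds a sign, 47 mm free between neighbours.
- block_tub: Small clear tub of toy blocks with a red lid and yellow handle, 112 x 142 x 110 mm, origin at the centre of its underside; leave it.
- game_box: Flat green game box, 130 x 90 x 34 mm, origin at the centre of its underside; leave it.
Things that resemble listed ones, but are neither listed nor needed, are in the scene too. Several things have the shape of the sign_arm; the one meant has the colours described above. Of the things that look like the sign_yellow, the largest one is meant.

How it is judged (in metres and radians):
On the way, in this order (a step that is already met when the one before it is completed fails the run):
1. the arm is fully home in the topmost slots and its lock tab has snapped out (x of sign_arm in the frame of post_seat between -0.004 and 0.002 m and y of sign_arm in the frame of post_seat between -0.004 and 0.004 m and z of sign_arm in the frame of post_seat between -0.003 and 0.003 m and angle between the x axis of sign_arm and the x axis of post_seat, either way round below 0.1 rad and value of joint lock_tab below 0.002 m), for 0.2 s.
2. the yellow sign stands upright on the floor of the arm's channel (horizontal distance between sign_yellow and channel below 0.005 m and z of sign_yellow in the frame of channel between -0.003 and 0.003 m and angle between sign_yellow's own z axis and vertical below 0.2 rad and angle between the x axis of sign_yellow and the x axis of sign_arm, either way round below 0.2 rad), for 0.2 s.
At the end, for the whole second after the job is handed in: Arm in the topmost slots, within 4 mm of the seat point (3 mm in height) and 0.1 rad of square, lock tab under 2 mm pushed in; yellow sign in its channel within 3 mm of the floor, 5 mm of centre, 0.2 rad of upright and in line; both at rest; other signs, tub, game box within 20 mm of their start (all of step 1 and all of step 2 and linear speed of each of sign_arm, sign_yellow below 0.02 m/s and distance of each of sign_red, sign_blue, block_tub, game_box from where it was at the start of the episode below 0.02 m); the robot touches nothing.
It fails at once if the red or blue sign, the tub or the game box is moved by more than 20 mm (distance of any of sign_red, sign_blue, block_tub, game_box from where it was at the start of the episode above 0.02 m).
It fails at once if the yellow sign is let fall into the channel (faster than 0.35 m/s while inside it) (horizontal distance between sign_yellow and channel below 0.01 m and z of sign_yellow in the frame of channel below 0.022 m and linear speed of sign_yellow above 0.35 m/s).
It also fails if it takes over 72 s, if anything falls off the work surface, if the arm or the gripper's body presses on something with over 40 N, if the wrist force passes 120 N, or if a joint passes its speed limit or range.

## Robot

A 6-joint arm with a two-finger parallel gripper is mounted at the origin on the work surface. World frame = base frame: x ahead of the robot, y to its left, z up, the work surface at z = 0. Lengths are in m, angles in degrees, forces in N, time in s.
With the tool pointing down it reaches from about 0.4 to 0.825 m from the base axis. Payload 7 kg.
Tool frame: the origin (TCP) lies between the finger pads; the fingertips stand 25 mm ahead of it and the grasp point (between the pads) lies 6 mm ahead of it; z points along the fingers, y is the line along which they close (so a half turn about z gives the same grasp; the last joint's range is limited). The gripper opens to 88 mm and grips with 3 to 60 N. Pads are 19 mm wide; open, the fingers measure 130 mm over their backs; the gripper's body (78 mm by 193 mm) begins 47 mm behind the grasp point.
Start: joints at [-54.196, 20.546, 0.682, 0, -70.136, -16.507], TCP at [0.223, -0.637, 0.224] pointing down, gripper open.
Joint ranges: [-176.03, 176.03], [-82.01, 121.73], [-58.28, 71.71], [-173.87, 95.51], [-174.79, -0.11], [-173.66, 173.66]. Speed limits (degrees/s): [136.94, 136.94, 172.46, 180, 180, 180].

## Interface

Orientations are given as [roll, pitch, yaw] about the fixed x, y, z axes, in that order (R = Rz(yaw) Ry(pitch) Rx(roll)).
In Python, from plant import status, optics, job gives the robot as it stands. The module is installed in compiled form; this text tells all that it offers.
- The arm moves only by the shell command python3 -m pendant 'ROWS'. ROWS is a JSON list of rows, 1 to 8 of them, each of 5 numbers: dx, dy, dz in m, then a turn about the tool's z in degrees, then the finger opening in m; each row is the pose to reach, as a shift and turn from the pose commanded when the command began, along the tool's axes at that moment; what a row does not reach only later rows make up. A row lasts 1/8 s, in which the tool goes at most 0.0625 m and 10.7 degrees, less where a joint would pass 70% of its speed; a pose out of reach is approached as far as the arm can. The fingers move at their own pace and stop on an object; the grip force is fixed at half the most. Time passes only in rows, so rows that do not move let the fingers close. It prints the time, the measured TCP pose, the force, the opening and the grip force at its end.
- status.get_obs(): the state, without advancing time (a new reading comes with each control period).
- optics.snapshot(name): name is "scene" or "top" or "wrist"; returns a dict with "frame" (480x640x3 uint8, red, green, blue), "z_map" (480x640 float32, m along the optical axis (not along the pixel's ray), 0 where there is no reading), "fovy" (degrees; the focal length in pixels is half the picture's height over the tangent of half this angle, whatever the lens; pixels are square), "cx", "cy" (the principal point, pixels), "R" (3x3) and "t" (3): a world point X has camera coordinates R X + t; the wrist camera has in their place "T_tool_cam" (4x4, takes a point from camera to tool coordinates, whose origin is the TCP and whose axes are the flange's). Camera axes: x right, y down, z forward; pixel columns grow to the right and rows downward; lengths in m; the calibration is good to about 2 mm. A picture is of the moment at which its call begins: read the wrist's pose just before it.
- job.close_job(): hands the job in; it is judged then, once.
The state is a dict: "clock": time; "joint_pos": joint angles; "qvel": joint speeds; "tau": joint torques, N m; "tool_pos": TCP position; "orientation": TCP orientation; "force": force on the tool from outside, world axes, zero at the start; "moment": the same for the moment, N m; "opening": finger opening in m; "gripper_force": force on a finger pad.
Only numpy, scipy, OpenCV 4.12 (cv2) and the standard library are available. Lean on these libraries where they do the work, as an engineer would, in place of code of your own. Each camera call takes 0.05 s, during which the arm holds its last target. There are 200 camera calls.

## Working session

There is one attempt and no reset: what is moved stays moved. The work goes in short steps, Python scripts to look and compute and a shell command to move; the robot and the scene stay as the last step left them, time stands still between calls to the robot, and variables do not carry over. Pictures are saved under pics/ and viewed, at most 10 in all, crops included, and the job is handed in when it is done.

```bash
mkdir -p pics
cat > h.py <<'E'
import numpy as np, cv2
from plant import status, optics
from scipy.spatial.transform import Rotation as Ro
def snap(n,save=None):
    o=status.get_obs(); s=optics.snapshot(n); 
    s['f']=240/np.tan(np.radians(s['fovy'])/2)
    if n=='wrist':
        T=np.eye(4); T[:3,:3]=Ro.from_euler('xyz',o['orientation'],degrees=True).as_matrix(); T[:3,3]=o['tool_pos']
        C=T@np.array(s['T_tool_cam']); s['Rcw'],s['o']=C[:3,:3],C[:3,3]
    else:
        R=np.array(s['R']); s['Rcw']=R.T; s['o']=-R.T@np.array(s['t'])
    if save: cv2.imwrite('pics/'+save,s['frame'][:,:,::-1])
    return s
def ray(s,u,v):
    return s['Rcw']@np.array([(u-s['cx'])/s['f'],(v-s['cy'])/s['f'],1])
def onplane(s,u,v,z):
    d=ray(s,u,v); return s['o']+d*(z-s['o'][2])/d[2]
def pts(s):
    v,u=np.mgrid[:480,:640]; z=s['z_map']
    c=np.stack([(u-s['cx'])/s['f']*z,(v-s['cy'])/s['f']*z,z],-1)
    return c@s['Rcw'].T+s['o']
def totool(p):
    o=status.get_obs(); return Ro.from_euler('xyz',o['orientation'],degrees=True).as_matrix().T@(np.array(p)-o['tool_pos'])
E
python3 - <<'E'
from h import *
import pickle
for n in('scene','top','wrist'):
    s=snap(n,n+'0.png'); pickle.dump(s,open(n+'0.pkl','wb')); print(n,s['o'].round(3),s['fovy'],s['frame'].shape,s['cx'],s['cy'])
print(status.get_obs())
E
```

```text
scene [ 1.145 -0.504  0.885] 53.812324381049166 (480, 640, 3) 324.28617577131286 235.8018109203639
top [0.302 0.039 1.421] 52.04918504835777 (480, 640, 3) 322.03679270378495 244.6466886450679
wrist [ 0.159 -0.659  0.384] 63.060522500564346 (480, 640, 3) 317.94895056196754 244.0206779874674
{'clock': 0.15, 'joint_pos': array([-5.41956816e+01,  2.05821223e+01,  6.46468759e-01, -1.37139273e-02,
       -7.01372441e+01, -1.65068652e+01]), 'qvel': array([ 0.0083214 , -0.10714492,  0.22588362,  0.07999672, -0.0113657 ,
       -0.06554634]), 'tau': array([-9.07648682e-04, -5.83273888e+01,  2.93294638e+01,  7.00124994e+00,
        8.81026033e-03, -1.04099649e-04]), 'tool_pos': array([ 0.22291296, -0.63673365,  0.22344441]), 'orientation': array([ 1.79926443e+02, -8.35176736e-03, -1.60707209e+02]), 'force': array([-0.49206843, -0.26007019, -0.44340406]), 'moment': array([-0.0212799 , -0.01439207,  0.03069275]), 'gripper_force': 0.0, 'opening': 0.08741024113923418}
```

View pics/scene0.png

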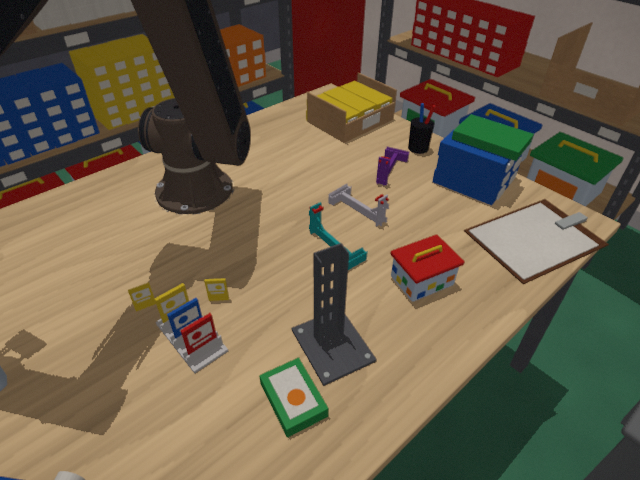

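View pics/top0.png

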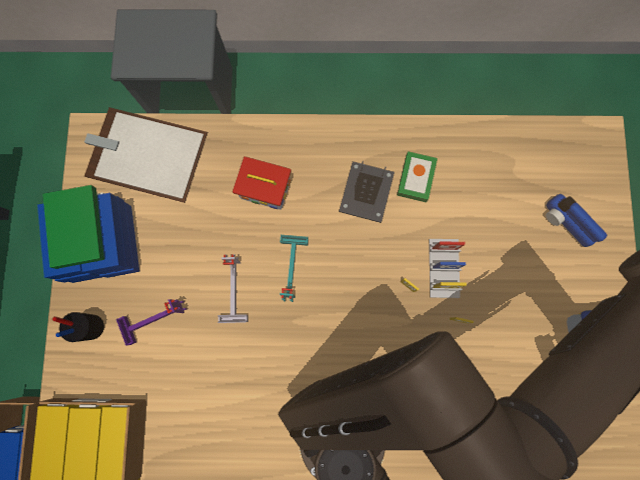

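The scene view shows the post (330,300), the bare-metal arm (360,205), the teal and purple decoys, and the rack at (190,330) with yellow at its robot end. In the top view the metal arm spans (232,258) to (233,318), claws pointing up the image, and the post is at (368,190).

Run:
```python
from h import *
import pickle
t=pickle.load(open('top0.pkl','rb')); s=pickle.load(open('scene0.pkl','rb'))
print(t['Rcw'].round(3))
P=pts(t)
for n,u,v in[('armback',232,258),('armmid',233,285),('armfront',233,318),('post',368,185),('foot',350,205),('rack',435,268),('yel',452,285),('blue',450,264),('red',450,244),('small1',409,284),('small2',460,320),('table',300,350),('tub',262,180),('game',418,175),('teal',290,270)]:
    print(n,P[v,u].round(3), 't0', onplane(t,u,v,0).round(3))
P=pts(s)
for n,u,v in[('yel',172,302),('small1',217,290),('small2',142,295),('armplate',382,209),('armfront',340,195)]: print(n,P[v,u].round(3))
```

```text
[[ 0.012 -0.986  0.169]
 [-1.    -0.01   0.017]
 [-0.015 -0.169 -0.986]]
armback [0.489 0.306 0.099] t0 [0.503 0.326 0.   ]
armmid [0.422 0.314 0.029] t0 [0.424 0.319 0.   ]
armfront [0.329 0.314 0.008] t0 [0.33  0.315 0.   ]
post [ 0.674 -0.058  0.18 ] t0 [ 0.728 -0.072  0.   ]
foot [ 0.663 -0.018  0.011] t0 [ 0.666 -0.019  0.   ]
rack [ 0.476 -0.259  0.029] t0 [ 0.48  -0.266  0.   ]
yel [ 0.422 -0.289  0.097] t0 [ 0.431 -0.313  0.   ]
blue [ 0.478 -0.283  0.108] t0 [ 0.492 -0.309  0.   ]
red [ 0.533 -0.285  0.105] t0 [ 0.551 -0.311  0.   ]
small1 [ 0.427 -0.18   0.059] t0 [ 0.433 -0.19   0.   ]
small2 [ 0.33  -0.315  0.066] t0 [ 0.332 -0.333  0.   ]
table [0.242 0.121 0.002] t0 [0.242 0.121 0.   ]
tub [0.714 0.233 0.087] t0 [0.741 0.246 0.   ]
game [ 0.749 -0.216  0.034] t0 [ 0.76  -0.222  0.   ]
teal [0.466 0.153 0.029] t0 [0.47  0.155 0.   ]
yel [ 0.432 -0.293  0.079]
small1 [ 0.43  -0.184  0.035]
small2 [ 0.336 -0.325  0.044]
armplate [0.502 0.309 0.063]
armfront [0.336 0.308 0.018]
```

View pics/wrist0.png

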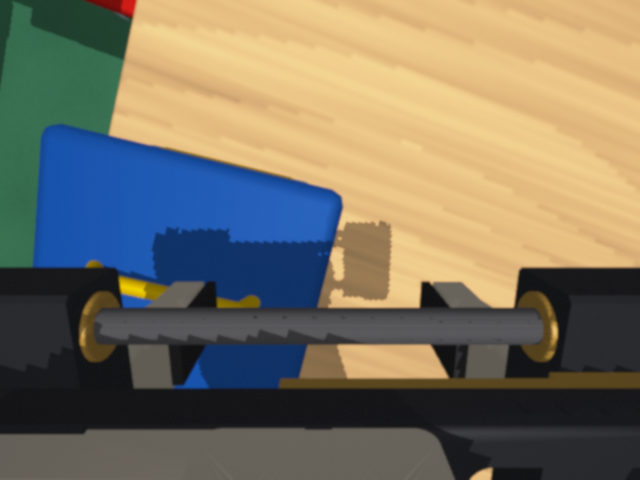

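The wrist view shows only the fingers and a blue tub at bottom-left. The camera sits on the tool +x side and the lower half of its image is blocked. I'll move it to look at the rack.

```bash
python3 -m pendant '[[-0.387,0.359,-0.107,-70.7,0.088],[-0.387,0.359,-0.107,-70.7,0.088],[-0.387,0.359,-0.107,-70.7,0.088],[-0.387,0.359,-0.107,-70.7,0.088],[-0.387,0.359,-0.107,-70.7,0.088],[-0.387,0.359,-0.107,-70.7,0.088],[-0.387,0.359,-0.107,-70.7,0.088],[-0.387,0.359,-0.107,-70.7,0.088]]'
python3 - <<'E'
from h import *
o=status.get_obs();print(o['tool_pos'],o['orientation'],o['joint_pos'],o['force'])
print(totool([.47,-.17,.33]))
E
```

```text
clock: 1.15
tool_pos: [0.4524, -0.2018, 0.3241]
orientation: [-180.0, 0.0, -89.9]
force: [1.2, 0.3, -0.3]
opening: 0.0875
gripper_force: 0.0
[ 0.4524012  -0.20181445  0.32405358] [-1.79971090e+02  3.42141246e-03 -8.99046449e+01] [-1.26563268e+00  2.84195625e-01 -1.16521889e+01 -4.19831709e-03
 -7.80347949e+01  1.36185628e+00] [ 1.22144517  0.27921035 -0.32954925]
[-0.03178547 -0.01765472 -0.00593561]
```

```bash
python3 -m pendant '[[-0.02,-0.018,0,0,0.088],[-0.02,-0.018,0,0,0.088],[-0.02,-0.018,0,0,0.088]]'
python3 - <<'E'
from h import *
import pickle
s=snap('wrist','w1.png');pickle.dump(s,open('w1.pkl','wb'));print(s['o'],s['Rcw'].round(3),status.get_obs()['qvel'].round(2))
E
```

```text
clock: 1.52
tool_pos: [0.4696, -0.184, 0.3232]
orientation: [180.0, -0.0, -90.0]
force: [-0.8, -0.2, 0.0]
opening: 0.0878
gripper_force: 0.0
[ 0.46868499 -0.25019482  0.48342126] [[-1.     0.001 -0.001]
 [ 0.     0.968  0.249]
 [ 0.001  0.249 -0.968]] [-0.63 -0.17 -0.02  0.01  0.05 -0.09]
```

View pics/w1.png

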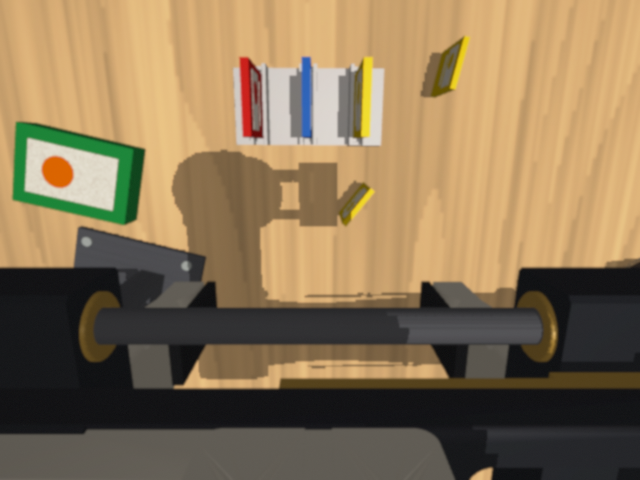

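The wrist view shows the rack at (310,105): red at x=250, blue at 307, yellow at 367. The two smaller yellow decoys are at (450,65) and (355,203). Next I'll look at the metal arm.

```bash
python3 -m pendant '[[-0.44,0.03,0.023,-90,0.088],[-0.44,0.03,0.023,-90,0.088],[-0.44,0.03,0.023,-90,0.088],[-0.44,0.03,0.023,-90,0.088],[-0.44,0.03,0.023,-90,0.088],[-0.494,0.11,0.023,-90,0.088],[-0.494,0.11,0.023,-90,0.088],[-0.494,0.11,0.023,-90,0.088]]';python3 -m pendant '[[-0.06,-0.0,0,0,0.088],[-0.06,-0.0,0,0,0.088]]' >/dev/null
python3 - <<'E'
from h import *
import pickle
s=pickle.load(open('w1.pkl','rb'))
hsv=cv2.cvtColor(s['frame'],cv2.COLOR_RGB2HSV);P=pts(s)
m=cv2.inRange(hsv,(24,120,80),(34,255,255))>0; m[:,:320]=0;m[150:]=0;m[:,400:]=0
z=P[m][:,2];print('yel ztop',np.percentile(z,[5,50,95]))
Q=P[m&(P[...,2]>.1)];print(len(Q),Q.mean(0));r=cv2.minAreaRect((Q[:,:2]*1000).astype(np.float32));print(r)
s=snap('wrist','w2.png');pickle.dump(s,open('w2.pkl','wb'));o=status.get_obs();print(o['tool_pos'],o['orientation'],s['o'])
E
```

```text
clock: 2.58
tool_pos: [0.3662, 0.2967, 0.3012]
orientation: [-180.0, -0.0, -3.8]
force: [1.5, 0.9, 0.7]
opening: 0.0877
gripper_force: 0.0
yel ztop [0.08495919 0.10763566 0.10901891]
757 [ 0.42556857 -0.29018056  0.1104497 ]
((431.1885986328125, -278.7200012207031), (86.48213958740234, 37.410064697265625), 60.65399169921875)
[0.30611089 0.30025632 0.30138146] [-1.79943426e+02 -1.81999792e-02 -3.90854387e+00] [0.37005311 0.296081   0.46138922]
```

View pics/w2.png

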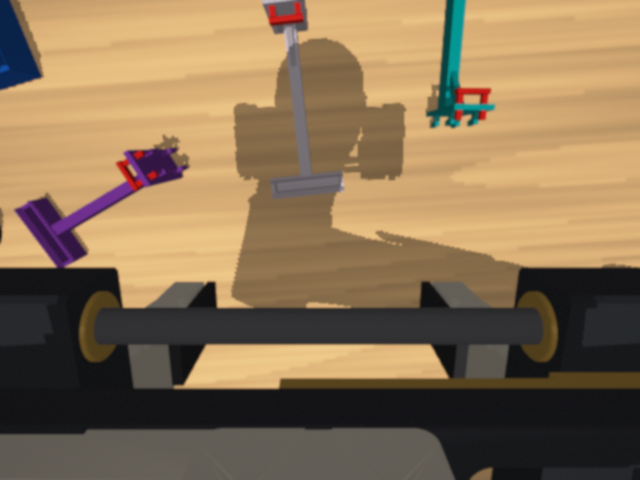

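The metal arm's channel is at (307,184), its bar runs up to (290,30), and the back plate with the red tab is at (285,12). I'll move 50 mm forward and measure from both places.

```bash
python3 -m pendant '[[0.05,0,0,0,0.088],[0.05,0,0,0,0.088],[0.05,0,0,0,0.088]]'
cat > bar.py <<'E'
from h import *
def bar(s,rng,save=None):
    hsv=cv2.cvtColor(s['frame'],cv2.COLOR_RGB2HSV)
    P=pts(s); m=(hsv[...,1]<70)&(P[...,2]>.012)&(P[...,2]<.05)&(s['z_map']>0)
    out=[]
    for v in range(*rng):
        u=np.flatnonzero(m[v,200:400])+200
        if len(u)>8 and len(u)<60: out.append((u.mean(),v,len(u)))
    return np.array(out),m
E
python3 - <<'E'
from bar import *
import pickle
s2=pickle.load(open('w2.pkl','rb')); s3=snap('wrist','w3.png');pickle.dump(s3,open('w3.pkl','wb'))
for s in(s2,s3):
    P=pts(s); hsv=cv2.cvtColor(s['frame'],cv2.COLOR_RGB2HSV)
    m=(hsv[...,1]<70)&(s['z_map']>0);m[265:]=0;m[:,:250]=0;m[:,370:]=0;m&=P[...,2]>.012
    Q=P[m];h=np.histogram(Q[:,2],bins=np.arange(0.01,.11,.006));print(s['o'],h[0])
    a=m&(P[...,2]>.02)&(P[...,2]<.04)
    mm=[]
    for v in range(20,260,6):
        u=np.flatnonzero(a[v]); 
        if len(u): mm.append((v,u.min(),u.max(),*(P[v,int(u.mean())]*1000).round(1)))
    for r in mm: print(r)
E
```

```text
clock: 3.25
tool_pos: [0.3579, 0.2956, 0.3007]
orientation: [180.0, 0.0, -4.3]
force: [-0.8, -0.7, -0.1]
opening: 0.0876
gripper_force: 0.0
[0.37005311 0.296081   0.46138922] [  68   97 1146 1229   66   60   62   52    8   40   58   56   64   94
   86    0]
(20, np.int64(304), np.int64(305), np.float64(487.1), np.float64(302.5), np.float64(38.8))
(26, np.int64(275), np.int64(301), np.float64(478.3), np.float64(318.5), np.float64(56.2))
(32, np.int64(284), np.int64(295), np.float64(474.4), np.float64(316.4), np.float64(50.9))
(38, np.int64(285), np.int64(296), np.float64(469.9), np.float64(315.1), np.float64(47.8))
(44, np.int64(285), np.int64(296), np.float64(465.4), np.float64(316.7), np.float64(44.6))
(50, np.int64(286), np.int64(297), np.float64(461.1), np.float64(317.4), np.float64(39.8))
(56, np.int64(287), np.int64(298), np.float64(456.7), np.float64(317.1), np.float64(34.4))
(62, np.int64(287), np.int64(298), np.float64(451.7), np.float64(317.7), np.float64(31.7))
(68, np.int64(288), np.int64(299), np.float64(446.6), np.float64(317.3), np.float64(28.3))
(74, np.int64(289), np.
[... 3800 characters left out ...]
, np.float64(363.9), np.float64(313.4), np.float64(27.3))
(206, np.int64(297), np.int64(307), np.float64(357.3), np.float64(314.0), np.float64(27.9))
(212, np.int64(298), np.int64(308), np.float64(350.5), np.float64(313.4), np.float64(27.9))
(218, np.int64(299), np.int64(309), np.float64(343.6), np.float64(312.9), np.float64(27.5))
(224, np.int64(298), np.int64(339), np.float64(336.3), np.float64(297.7), np.float64(31.2))
(230, np.int64(270), np.int64(340), np.float64(326.0), np.float64(330.8), np.float64(4.4))
(236, np.int64(271), np.int64(341), np.float64(321.3), np.float64(298.8), np.float64(26.0))
(242, np.int64(272), np.int64(311), np.float64(317.9), np.float64(329.7), np.float64(31.3))
```

View pics/w3.png

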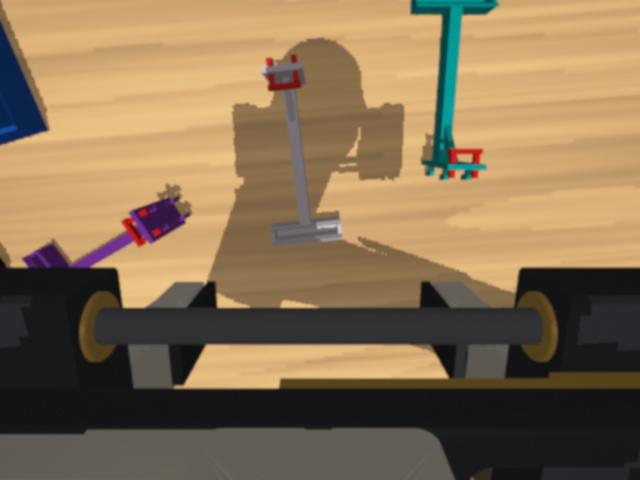

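The arm lies at (300,150), claws up at (283,62). The purple decoy's upright, at (160,215), might meet the gripper body, so I'll check the clearance.

Run:
```python
from bar import *
import pickle
s=pickle.load(open('w3.pkl','rb'));P=pts(s);s2=pickle.load(open('w2.pkl','rb'));P2=pts(s2)
m=(P[...,2]>.06)&(s['z_map']>0);m[265:]=0
for n,a,b in(('purple',100,220),('arm',250,320),('teal',420,500)):
    k=m.copy();k[:,:a]=0;k[:,b:]=0;k[:40]=0
    Q=P[k];print(n,len(Q),Q.min(0).round(3),Q.max(0).round(3))
for s in(s2,s3) if 0 else (pickle.load(open('w2.pkl','rb')),pickle.load(open('w3.pkl','rb'))):
    P=pts(s);k=(P[...,2]>.088)&(s['z_map']>0);k[265:]=0;k[:,:250]=0;k[:,320:]=0
    Q=P[k];print('plate top',len(Q),Q.mean(0).round(4),Q.min(0).round(4),Q.max(0).round(4))
    hsv=cv2.cvtColor(s['frame'],cv2.COLOR_RGB2HSV);P=pts(s)
    g=(hsv[...,1]<70)&(s['z_map']>0)&(P[...,2]>.025)&(P[...,2]<.0305)&(P[...,0]>.345)&(P[...,0]<.447);g[265:]=0;g[:,:250]=0;g[:,370:]=0
    Q=P[g];c=np.polyfit(Q[:,0]-.4,Q[:,1],1);print('bar y@.4',c[1],'yaw',np.degrees(np.arctan(c[0])), 'z',np.median(Q[:,2]))
# triangulate: same feature = strut foot/bar centre at channel wall (304.5,172 in w2 / 303.5,220 in w3)
def tri(a,ua,b,ub):
    d1,d2=ray(a,*ua),ray(b,*ub);A=np.stack([d1,-d2],1);k=np.linalg.lstsq(A,b['o']-a['o'],rcond=None)[0];return (a['o']+k[0]*d1+b['o']+k[1]*d2)/2
a,b=s2,pickle.load(open('w3.pkl','rb'))
print('two-view channel/bar joint',tri(a,(305,173),b,(304,221)).round(4))
print(totool([.402,.3153,.15]),status.get_obs()['orientation'])
```

```text
purple 1204 [0.338 0.448 0.06 ] [0.376 0.487 0.097]
arm 976 [0.472 0.301 0.06 ] [0.502 0.337 0.097]
teal 956 [0.378 0.139 0.061] [0.409 0.175 0.097]
plate top 577 [0.4807 0.3193 0.0911] [0.4721 0.3006 0.088 ] [0.4891 0.3364 0.0968]
bar y@.4 0.3152328528453288 yaw 2.1520932463910385 z 0.027852170435434365
plate top 719 [0.4844 0.3185 0.0918] [0.4721 0.3008 0.088 ] [0.4998 0.3365 0.097 ]
bar y@.4 0.31528044874620276 yaw 2.1312594374423712 z 0.027821744184099217
two-view channel/bar joint [0.3398 0.3132 0.0257]
[ 0.04298258 -0.02270369  0.15080122] [ 1.79976480e+02  1.25764349e-02 -4.19987881e+00]
```

```bash
python3 -m pendant '[[0.043,-0.0227,0.06,-6.35,0.05],[0.043,-0.0227,0.12,-6.35,0.05],[0.043,-0.0227,0.17,-6.35,0.05],[0.043,-0.0227,0.21,-6.35,0.05],[0.043,-0.0227,0.22,-6.35,0.05]]'
python3 - <<'E'
from h import *
print(totool([.402,.3153,.029]))
E
```

```text
clock: 3.92
tool_pos: [0.4003, 0.3149, 0.079]
orientation: [179.8, 0.1, 2.3]
force: [-0.2, -0.3, 0.8]
opening: 0.0507
gripper_force: 0.0
[ 0.00179181 -0.00052957  0.05001394]
```

```bash
python3 -m pendant '[[0.001,-0.0005,0.03,0.1,0.04],[0.001,-0.0005,0.05,0.1,0.04],[0.001,-0.0005,0.05,0.1,0.04],[0.001,-0.0005,0.05,0.1,0.004],[0.001,-0.0005,0.05,0.1,0.004],[0.001,-0.0005,0.05,0.1,0.004],[0.001,-0.0005,0.05,0.1,0.004],[0.001,-0.0005,0.05,0.1,0.004]]'
```

```text
clock: 4.92
tool_pos: [0.4024, 0.317, 0.0311]
orientation: [-180.0, -0.0, 2.2]
force: [0.5, -0.5, -0.5]
opening: 0.0045
gripper_force: 0.0
```

Run:
```python
from h import *
s=snap('wrist'); t=snap('top')
im=np.hstack([s['frame'],cv2.resize(t['frame'][200:380,160:400],(640,480))])
cv2.imwrite('pics/c1.png',cv2.resize(im,(800,300))[:,:,::-1]);print(status.get_obs()['opening'],status.get_obs()['gripper_force'])
```

```text
0.004151540067549661 0.0
```

View pics/c1.png

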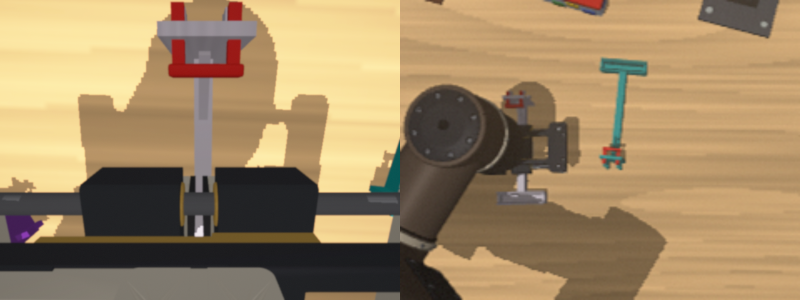

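```bash
python3 -m pendant '[[0,0,0,0,0],[0,0,0,0,0],[0,0,0,0,0],[0,0,-0.005,0,0],[0,0,-0.010,0,0],[0,0,-0.010,0,0]]'
python3 - <<'E'
from h import *
s=snap('wrist');P=pts(s);cv2.imwrite('pics/c2.png',s['frame'][150:400,200:440,::-1].repeat(2,0).repeat(2,1))
hsv=cv2.cvtColor(s['frame'],cv2.COLOR_RGB2HSV)
for u,v in((325,190),(325,220),(325,255),(322,300),(322,325),(340,112),(300,300)):print(u,v,P[v,u].round(3),hsv[v,u])
E
```

```text
clock: 5.78
tool_pos: [0.4026, 0.3173, 0.0417]
orientation: [-179.9, -0.0, 2.2]
force: [1.2, -0.7, 0.9]
opening: 0.0005
gripper_force: 0.0
325 190 [0.448 0.316 0.027] [150  12 145]
325 220 [0.435 0.316 0.028] [154  12 147]
325 255 [0.418 0.315 0.028] [154  12 145]
322 300 [0.411 0.317 0.065] [105  19  27]
322 325 [0.431 0.318 0.127] [135   8  68]
340 112 [0.477 0.315 0.091] [  1 217 154]
300 300 [0.436 0.323 0.125] [ 20 164 115]
```

View pics/c2.png

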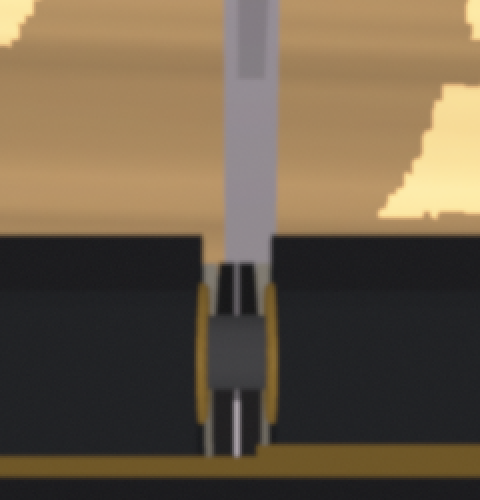

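The fingers closed fully without gripping the bar. I'll use the scene depth to see how far down the tips reach.

Run:
```python
from h import *
s=snap('scene');P=pts(s);o=status.get_obs();print(o['tool_pos'],o['force'])
hsv=cv2.cvtColor(s['frame'],cv2.COLOR_RGB2HSV)
for lo in np.arange(0.0,.12,.01):
    k=(abs(P[...,0]-.405)<.03)&(abs(P[...,1]-.315)<.07)&(P[...,2]>lo)&(P[...,2]<=lo+.01)&(s['z_map']>0)
    Q=P[k]
    if len(Q): print(round(lo,2),len(Q),Q.min(0).round(3),Q.max(0).round(3),np.median(hsv[k],0))
v,u=np.nonzero((abs(P[...,0]-.405)<.03)&(abs(P[...,1]-.315)<.05)&(P[...,2]>.02)&(P[...,2]<.1))
print(u.min(),u.max(),v.min(),v.max())
c=s['frame'][150:240,320:420];cv2.imwrite('pics/c3.png',cv2.resize(c,(600,540),interpolation=cv2.INTER_CUBIC)[:,:,::-1])
```

```text
[0.40238881 0.3170051  0.04117692] [ 0.29697974 -0.44289279 -0.67113082]
0.0 283 [0.375 0.246 0.   ] [0.435 0.383 0.01 ] [ 17.  98. 114.]
0.01 41 [0.375 0.306 0.01 ] [0.435 0.314 0.02 ] [150.  14.  91.]
0.02 75 [0.375 0.305 0.02 ] [0.435 0.325 0.03 ] [150.  14.  95.]
0.03 10 [0.379 0.307 0.03 ] [0.429 0.318 0.032] [153.  14.  96.]
0.04 13 [0.397 0.303 0.044] [0.415 0.336 0.05 ] [17. 28. 99.]
0.05 31 [0.394 0.3   0.05 ] [0.417 0.335 0.06 ] [18. 30. 99.]
0.06 35 [0.394 0.3   0.06 ] [0.418 0.336 0.07 ] [18. 29. 97.]
0.07 38 [0.396 0.299 0.07 ] [0.417 0.337 0.08 ] [18.  29.  96.5]
0.08 19 [0.4   0.296 0.08 ] [0.417 0.338 0.09 ] [16. 28. 94.]
0.09 7 [0.41  0.296 0.09 ] [0.418 0.304 0.095] [15. 30. 91.]
0.1 1 [0.411 0.287 0.105] [0.411 0.287 0.105] [10. 25. 61.]
0.11 9 [0.411 0.284 0.111] [0.434 0.288 0.119] [20. 32. 38.]
349 367 185 209
```

View pics/c3.png

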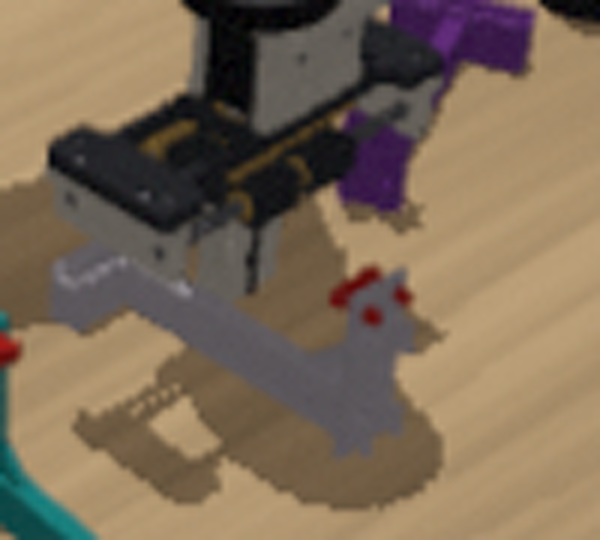

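The crop shows the closed fingertips ending above the bar, at z≈0.044 with the TCP reading 0.041. So the tips sit about level with the reported TCP, not 25 mm ahead. I'll open, go lower and measure the tips again.

```bash
cat > tip.py <<'E'
from h import *
s=snap('scene');P=pts(s);o=status.get_obs();c=o['tool_pos'];print(c,o['force'],o['opening'])
hsv=cv2.cvtColor(s['frame'],cv2.COLOR_RGB2HSV)
k0=(abs(P[...,0]-c[0])<.02)&(abs(P[...,1]-c[1])<.07)&(s['z_map']>0)&(hsv[...,1]<60)&(hsv[...,0]<40)
for lo in np.arange(c[2]-.03,c[2]+.05,.005):
    k=k0&(P[...,2]>lo)&(P[...,2]<=lo+.005);Q=P[k]
    if len(Q): print(round(lo,3),len(Q),Q.min(0).round(3),Q.max(0).round(3),np.median(hsv[k],0))
E
python3 -m pendant '[[0,0,0,0,0.05],[0,0,0,0,0.05],[0,0,0,0,0.05],[0,0,0.01,0,0.05],[0,0,0.02,0,0.05],[0,0,0.025,0,0.05],[0,0,0.025,0,0.05]]';python3 tip.py
```

```text
clock: 6.75
tool_pos: [0.4021, 0.3165, 0.0153]
orientation: [179.9, 0.0, 2.2]
force: [-0.3, 0.2, 0.6]
opening: 0.0501
gripper_force: 0.0
[0.40231693 0.31678905 0.01569676] [0.86049985 0.57622704 0.51507367] 0.050156596862950646
-0.004 2 [ 0.402  0.309 -0.003] [0.417 0.312 0.   ] [ 10.  49. 101.]
0.001 2 [0.4   0.308 0.001] [0.414 0.31  0.003] [ 7.5 25.5 89. ]
0.016 2 [0.403 0.28  0.019] [0.407 0.356 0.019] [ 16.5  39.  103.5]
0.021 11 [0.395 0.277 0.022] [0.416 0.353 0.025] [ 18.  30. 100.]
0.026 24 [0.392 0.277 0.026] [0.422 0.357 0.03 ] [15. 30. 99.]
0.031 21 [0.399 0.276 0.031] [0.416 0.359 0.036] [18. 29. 98.]
0.036 11 [0.409 0.277 0.036] [0.417 0.358 0.041] [18. 30. 97.]
0.041 12 [0.408 0.274 0.041] [0.42  0.357 0.045] [17.  27.  98.5]
0.046 12 [0.411 0.274 0.046] [0.416 0.361 0.05 ] [17.  28.5 97.5]
0.051 10 [0.401 0.278 0.051] [0.419 0.36  0.056] [15.5 29.5 84. ]
0.056 14 [0.41  0.271 0.057] [0.419 0.361 0.061] [18. 28. 99.]
0.061 15 [0.393 0.271 0.061] [0.418 0.365 0.066] [16. 28. 99.]
```

```bash
python3 -m pendant '[[0,0,0.007,0,0.03],[0,0,0.012,0,0.03],[0,0,0.012,0,0.03],[0,0,0.012,0,0.004],[0,0,0.012,0,0.004],[0,0,0.012,0,0.004],[0,0,0.012,0,0.004]]';python3 tip.py
```

```text
clock: 7.68
tool_pos: [0.4022, 0.3164, 0.0041]
orientation: [180.0, 0.0, 2.2]
force: [0.3, -3.3, 3.8]
opening: 0.012
gripper_force: 30.0
[0.4022344  0.31641597 0.00412862] [-0.16550408 -4.1484011   4.30710158] 0.0116025890419866
-0.006 2 [ 0.387  0.306 -0.001] [ 0.42   0.316 -0.001] [ 8.  33.5 99. ]
-0.001 3 [ 0.409  0.312 -0.   ] [0.419 0.314 0.   ] [ 11.  35. 101.]
0.009 8 [0.394 0.296 0.01 ] [0.415 0.306 0.014] [ 16.   31.5 101. ]
0.014 12 [0.397 0.295 0.015] [0.416 0.336 0.019] [18.  29.5 99. ]
0.019 13 [0.396 0.295 0.019] [0.418 0.335 0.024] [18. 29. 98.]
0.024 17 [0.394 0.295 0.024] [0.421 0.338 0.029] [16. 28. 97.]
0.029 15 [0.396 0.295 0.029] [0.419 0.339 0.033] [17. 29. 98.]
0.034 12 [0.399 0.293 0.035] [0.417 0.329 0.039] [18.  28.  96.5]
0.039 16 [0.399 0.291 0.039] [0.417 0.34  0.044] [15.  28.5 94.5]
0.044 12 [0.406 0.291 0.044] [0.416 0.328 0.049] [18. 28. 96.]
0.049 4 [0.41  0.292 0.049] [0.417 0.301 0.053] [16.5 28.5 89. ]
```

Gripped at 12 mm with 30 N. I'll lift and get a coarse post pose from the first top view.

```bash
python3 -m pendant '[[0,0,-0.03,0,0.004],[0,0,-0.09,0,0.004],[0,0,-0.15,0,0.004],[0,0,-0.21,0,0.004],[0,0,-0.27,0,0.004],[0,0,-0.33,0,0.004],[0,0,-0.36,0,0.004],[0,0,-0.36,0,0.004]]'
python3 - <<'E'
from h import *
import pickle
for n in('top','scene'):
    s=pickle.load(open(n+'0.pkl','rb'));P=pts(s);v=s['frame'].max(2)
    near=(abs(P[...,0]-.68)<.13)&(abs(P[...,1]+.06)<.1)&(s['z_map']>0)&(v<110)
    for lo,hi in((.004,.02),(.255,.29)):
        Q=P[near&(P[...,2]>lo)&(P[...,2]<hi)]
        if len(Q)>5: print(n,lo,len(Q),Q.mean(0).round(3),cv2.minAreaRect((Q[:,:2]*1000).astype(np.float32)))
E
```

```text
clock: 8.72
tool_pos: [0.4027, 0.318, 0.3661]
orientation: [-179.8, -0.1, 2.2]
force: [0.8, -0.8, -3.9]
opening: 0.0121
gripper_force: 30.0
top 0.004 1494 [ 0.697 -0.064  0.011] ((702.0391235351562, -80.39826965332031), (155.76075744628906, 160.233154296875), 75.37858581542969)
top 0.255 110 [ 0.676 -0.061  0.268] ((684.0556030273438, -62.254005432128906), (60.45037078857422, 28.37656593322754), 78.69296264648438)
scene 0.004 2996 [ 0.723 -0.078  0.01 ] ((709.2316284179688, -68.91341400146484), (129.07476806640625, 160.60977172851562), 75.53886413574219)
scene 0.255 296 [ 0.683 -0.061  0.264] ((688.4081420898438, -62.766014099121094), (60.45891189575195, 31.321678161621094), 75.29972839355469)
```

```bash
python3 -m pendant '[[0.165,0.2555,-0.05,16.7,0.004],[0.165,0.2555,-0.05,16.7,0.004],[0.165,0.2555,-0.05,16.7,0.004],[0.165,0.2555,-0.05,16.7,0.004],[0.165,0.2555,-0.05,16.7,0.004],[0.165,0.2555,-0.05,16.7,0.004],[0.165,0.2555,-0.05,16.7,0.004],[0.165,0.2555,-0.05,16.7,0.004]]'
cat > post.py <<'E'
from h import *
import pickle,sys
s=snap('wrist','p%s.png'%sys.argv[1]);pickle.dump(s,open('p%s.pkl'%sys.argv[1],'wb'));P=pts(s);v=s['frame'].max(2)
o=status.get_obs();print(o['tool_pos'],o['orientation'],o['qvel'].round(2))
near=(abs(P[...,0]-.69)<.13)&(abs(P[...,1]+.06)<.1)&(s['z_map']>0);near[265:]=0
for lo,hi in((.004,.02),(.255,.285)):
    k=near&(P[...,2]>lo)&(P[...,2]<hi)&((v<120)|(lo>.1));Q=P[k]
    if len(Q)>5:
        vv,uu=np.nonzero(k);print(lo,len(Q),Q.mean(0).round(4),cv2.minAreaRect((Q[:,:2]*1000).astype(np.float32)),uu.min(),uu.max(),vv.min(),vv.max(),np.median(Q[:,2]))
E
python3 post.py 1
```

```text
clock: 9.72
tool_pos: [0.5764, 0.0689, 0.4131]
orientation: [180.0, 0.1, -14.4]
force: [-0.5, -1.2, -2.5]
opening: 0.0122
gripper_force: 30.0
[0.57643838 0.06903202 0.41349974] [ 1.79997907e+02  3.83337172e-02 -1.44124632e+01] [ 0.22 -0.27  0.38  0.2  -0.19  0.08]
0.004 2413 [ 0.6714 -0.0882  0.0098] ((704.4426879882812, -67.07991027832031), (125.14344787597656, 158.23101806640625), 75.11681365966797) 345 444 6 133 0.00972882103097139
0.255 1512 [ 0.6771 -0.0654  0.266 ] ((685.53955078125, -62.342891693115234), (61.101959228515625, 30.465097427368164), 75.78648376464844) 411 505 13 63 0.2685296820923609
```

Post is at (0.6855,-0.0623), yaw ≈ -14.6°, with good agreement between views. Now the held arm's pose in the tool frame.

Run:
```python
from h import *
import pickle
s=pickle.load(open('p1.pkl','rb'));T=np.array(s['T_tool_cam'])
v,u=np.mgrid[:480,:640];z=s['z_map']
C=np.stack([(u-s['cx'])/s['f']*z,(v-s['cy'])/s['f']*z,z],-1)@T[:3,:3].T+T[:3,3]
hsv=cv2.cvtColor(s['frame'],cv2.COLOR_RGB2HSV)
k=(z>0)&(z<.25)&(v<262)
red=k&((hsv[...,0]<8)|(hsv[...,0]>172))&(hsv[...,1]>120);g=k&(hsv[...,1]<70)
print('x range',C[g].min(0),C[g].max(0))
for v0 in range(0,262,15):
    r=np.flatnonzero(g[v0]);q=np.flatnonzero(red[v0])
    print(v0,len(r),(r.min(),r.max(),(C[v0,r[0]]*1e3).round(1),(C[v0,r[-1]]*1e3).round(1)) if len(r) else '', (q.min(),q.max(),(C[v0,q[0]]*1e3).round(1),(C[v0,q[-1]]*1e3).round(1)) if len(q) else '')
```

```text
x range [ 0.02352635 -0.018419   -0.09287506] [ 0.08805261  0.01813542 -0.02135396]
0 226 (np.int64(205), np.int64(430), array([ 87.4, -17.9, -90.9]), array([ 87.6,  17.8, -90. ])) 
15 224 (np.int64(206), np.int64(429), array([ 85.2, -17.8, -91.1]), array([ 85.3,  17.7, -90.6])) 
30 206 (np.int64(216), np.int64(421), array([ 84.4, -17.7, -85.6]), array([ 84.4,  17.7, -85.8])) 
45 115 (np.int64(229), np.int64(408), array([ 84.6, -17.9, -74.3]), array([ 84.4,  17.8, -75. ])) (np.int64(242), np.int64(394), array([ 82.1, -13.3, -85.5]), array([ 84.5,  15.1, -74.8]))
60 88 (np.int64(274), np.int64(361), array([ 84.1, -10.2, -62.5]), array([ 84.2,   9.9, -61.6])) (np.int64(243), np.int64(394), array([ 79.9, -13.4, -84.6]), array([ 84.2,  17.5, -61.8]))
75 87 (np.int64(275), np.int64(361), array([ 84. , -12.1, -42.7]), array([ 84.2,  12.1, -41. ])) (np.int64(245), np.int64(392), array([ 77.5, -13.3, -83.8]), array([ 77.3,  13.1, -85.1]))
90 0  (np.int64(236), np.int64(400), array([ 74.7, -14.7, -85.9]), array([ 74.6,  14.4, -86.4]))
105 0  (np.int64(236), np.int64(400), array([ 72.1, -14.7,
[... 328 characters left out ...]
24. ])) 
165 34 (np.int64(301), np.int64(334), array([ 58.4,  -5.9, -24.4]), array([ 58.3,   5.4, -23.3])) 
180 34 (np.int64(301), np.int64(334), array([ 53.3,  -6. , -23.8]), array([ 53.2,   5.4, -22.9])) 
195 34 (np.int64(301), np.int64(334), array([ 48.1,  -6. , -24.3]), array([ 47.9,   5.5, -22.2])) 
210 33 (np.int64(302), np.int64(334), array([ 42.7,  -5.8, -23.5]), array([ 42.7,   5.5, -23.3])) 
225 33 (np.int64(302), np.int64(334), array([ 37.4,  -5.8, -23.6]), array([ 37.5,   5.5, -24.2])) 
240 34 (np.int64(301), np.int64(334), array([ 31.8,  -6.3, -23.5]), array([ 32. ,   5.6, -24. ])) 
255 31 (np.int64(302), np.int64(333), array([ 26.2,  -6. , -23.3]), array([ 26.2,   5.3, -23.5]))
```

View pics/p1.png

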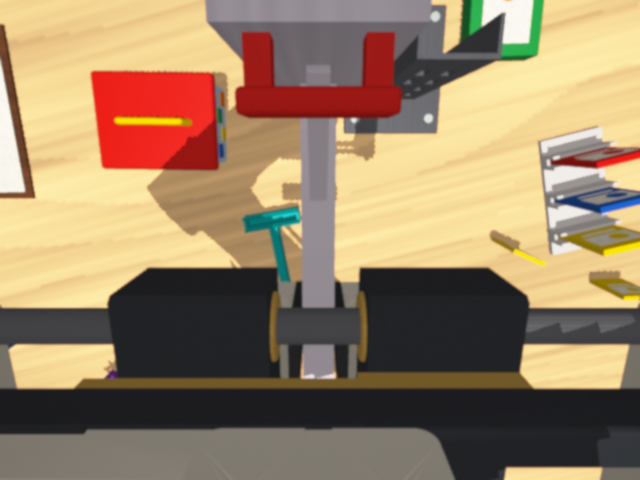

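The post's top is at upper right (460,50). The held arm is centred and square in the grip, with the back plate spanning (205..430, 0..80). I'll take a mirrored second view of the post to cancel calibration bias.

```bash
python3 -m pendant '[[0,0.2,0,0.2,0.004],[0,0.2,0,0.2,0.004],[0,0.2,0,0.2,0.004],[0,0.2,0,0.2,0.004],[0,0.2,0,0.2,0.004],[0,0.2,0,0.2,0.004]]'; python3 post.py 2
python3 - <<'E'
from h import *
import pickle
# yaw via line fit of front top edge, both views; also two-view height of corners
for n in'12':
    s=pickle.load(open(f'p{n}.pkl','rb'));P=pts(s)
    k=(abs(P[...,0]-.69)<.05)&(abs(P[...,1]+.06)<.05)&(P[...,2]>.25)&(P[...,2]<.285);k[265:]=0
    c=max(cv2.findContours(k.astype(np.uint8),0,1)[0],key=cv2.contourArea)[:,0]
    W=np.array([onplane(s,u,v,.27)[:2] for u,v in c])*1e3
    r=cv2.minAreaRect(W.astype(np.float32));print(n,r)
    x=np.array([np.cos(np.radians(14.6)),-np.sin(np.radians(14.6))]);y=np.array([-x[1],x[0]])
    a=W@x;b=W@y
    f=(a<a.min()+4)&(b>b.min()+6)&(b<b.max()-6)
    p=np.polyfit(b[f],a[f],1);print('front edge yaw',-14.6-np.degrees(np.arctan(p[0])),f.sum(),'a',a[f].mean(),'b range',b.min(),b.max(),(b.min()+b.max())/2)
E
```

```text
clock: 10.52
tool_pos: [0.5272, -0.1244, 0.4139]
orientation: [-180.0, -0.0, -14.6]
force: [0.3, 0.1, -3.5]
opening: 0.012
gripper_force: 30.0
[ 0.52724891 -0.12434272  0.41383881] [-1.79989485e+02  9.44227456e-03 -1.46066779e+01] [ 0.04  0.2   0.1   0.09 -0.06  0.11]
0.004 2929 [ 0.6763 -0.0366  0.01  ] ((704.1773681640625, -67.33856201171875), (129.1839141845703, 156.95443725585938), 75.34015655517578) 193 293 8 134 0.009967284779396568
0.255 1541 [ 0.6799 -0.0554  0.2664] ((685.7019653320312, -62.2509880065918), (61.20156478881836, 30.417375564575195), 75.15752410888672) 133 225 15 65 0.2689179000924895
1 ((683.9559936523438, -59.65180587768555), (64.78548431396484, 32.612430572509766), 76.60395050048828)
front edge yaw -14.337948279256857 73 a 661.06957490328 b range 82.59327816850902 146.79479831544435 114.69403824197668
2 ((683.4552001953125, -64.14161682128906), (64.46150970458984, 32.91621398925781), 75.32562255859375)
front edge yaw -14.74385858789157 73 a 661.1510575997675 b range 77.99403286491757 142.42277933368487 110.20840609930121
```

```bash
python3 -m pendant '[[0.003,-0.06,0,0,0.004],[0.003,-0.1,0,0,0.004],[0.003,-0.1,0.06,0,0.004],[0.003,-0.1,0.12,0,0.004],[0.003,-0.1,0.18,0,0.004],[0.003,-0.1,0.23,0,0.004],[0.003,-0.1,0.259,0,0.004],[0.003,-0.1,0.259,0,0.004]]'
cat > rel.py <<'E'
from h import *
o=status.get_obs();R=Ro.from_euler('xyz',o['orientation'],degrees=True).as_matrix()
org=o['tool_pos']+R@np.array([.0893,-.0001,-.0606])
a=np.radians(-14.6);X=np.array([np.cos(a),np.sin(a),0]);Y=np.array([-X[1],X[0],0])
d=org-np.array([.6711,-.0585,.2]);print('origin in seat mm',(1e3*np.array([d@X,d@Y,d[2]])).round(1),'F',(np.array([o['force']@X,o['force']@Y,o['force'][2]])).round(1),'yaw',o['orientation'][2].round(2),'open',o['opening'].round(4),'t',o['clock'])
E
python3 rel.py
```

```text
clock: 11.58
tool_pos: [0.5538, -0.0289, 0.1527]
orientation: [179.9, 0.3, -14.6]
force: [-0.5, 1.1, -2.6]
opening: 0.012
gripper_force: 30.0Traceback (most recent call last):
  File "rel.py", line 5, in <module>
    d=org-np.array([.6711,-.0585,.2]);print('origin in seat mm',(1e3*np.array([d@X,d@Y,d[2]])).round(1),'F',(np.array([o['force']@X,o['force']@Y,o['force'][2]])).round(1),'yaw',o['orientation'][2].round(2),'open',o['opening'].round(4),'t',o['clock'])
                                                                                                                                                                                                                     ^^^^^^^^^^^^^^^^^^
AttributeError: 'float' object has no attribute 'round'
```

```bash
sed -i "s/,'open',o\['opening'\].round(4)/,'open',round(o['opening'],4)/" rel.py; python3 rel.py
python3 - <<'E'
from h import *
# check with scene/top depth: red tab & plate top vs post web
for n in('scene','top'):
    s=snap(n);P=pts(s);hsv=cv2.cvtColor(s['frame'],cv2.COLOR_RGB2HSV)
    near=(abs(P[...,0]-.66)<.08)&(abs(P[...,1]+.05)<.06)&(s['z_map']>0)
    a=np.radians(-14.6);X=np.array([np.cos(a),np.sin(a),0]);Y=np.array([-X[1],X[0],0])
    D=(P-np.array([.6711,-.0585,.2]));D=np.stack([D@X,D@Y,D[...,2]],-1)*1e3
    red=near&((hsv[...,0]<8)|(hsv[...,0]>172))&(hsv[...,1]>120)
    top=near&(P[...,2]>.262)&(P[...,2]<.28)&(D[...,0]>-8)
    for q,k in(('red',red),('posttop',top)):
        if k.sum()>3: print(n,q,k.sum(),D[k].min(0).round(1),D[k].max(0).round(1),D[k].mean(0).round(1))
E
```

```text
origin in seat mm [-31.4  -0.7  12.9] F [-0.8  0.9 -2.6] yaw -14.63 open 0.012 t 11.575
scene red 47 [-88.  -14.8  31.5] [-40.7  13.2 129.3] [-45.   -1.5  39.7]
scene posttop 203 [  1.2 -29.9  62.1] [34.8 31.1 73.6] [11.6  0.6 68. ]
```

```bash
python3 -m pendant '[[0.01,-0.001,0,0,0.004],[0.02,-0.001,0,0,0.004],[0.024,-0.001,0,0,0.004],[0.024,-0.001,0,0,0.004]]'; python3 rel.py;  python3 -m pendant '[[0.003,0,0,0,0.004],[0.006,0,0,0,0.004],[0.008,0,0,0,0.004],[0.008,0,0,0,0.004],[0.008,0,0,0,0.004]]'; python3 rel.py
```

```text
clock: 12.18
tool_pos: [0.5788, -0.035, 0.155]
orientation: [-180.0, 0.0, -14.7]
force: [-2.2, 1.5, -2.3]
opening: 0.0123
gripper_force: 30.0
origin in seat mm [-6.  -0.6 15.6] F [-2.5  0.9 -2.3] yaw -14.73 open 0.0123 t 12.175
clock: 12.8
tool_pos: [0.5849, -0.0368, 0.1544]
orientation: [180.0, 0.2, -14.7]
force: [-7.4, 3.1, -1.4]
opening: 0.0114
gripper_force: 30.0
origin in seat mm [ 0.6 -0.8 14.7] F [-8.   1.1 -1.4] yaw -14.73 open 0.0114 t 12.8
```

```bash
python3 -m pendant '[[0,0,0.003,0,0.004],[0,0,0.006,0,0.004],[0,0,0.009,0,0.004],[0,0,0.011,0,0.004],[0,0,0.011,0,0.004]]'; python3 rel.py
```

```text
clock: 13.42
tool_pos: [0.5845, -0.0368, 0.1434]
orientation: [180.0, 0.2, -14.7]
force: [-7.9, 3.9, 0.7]
opening: 0.0121
gripper_force: 30.0
origin in seat mm [ 0.2 -0.8  3.7] F [-8.7  1.7  0.7] yaw -14.72 open 0.0121 t 13.425
```

```bash
python3 -m pendant '[[0,0,0.002,0,0.004],[0,0,0.004,0,0.004],[0,0,0.0055,0,0.004],[0,0,0.0055,0,0.004]]'; python3 rel.py;  python3 -m pendant '[[0,0,0.001,0,0.004],[0,0,0.002,0,0.004],[0,0,0.002,0,0.004],[0,0,0.002,0,0.004]]'; python3 rel.py
```

```text
clock: 13.92
tool_pos: [0.5847, -0.0368, 0.138]
orientation: [180.0, 0.2, -14.7]
force: [-8.4, 3.3, 0.7]
opening: 0.0118
gripper_force: 30.0
origin in seat mm [ 0.4 -0.8 -1.6] F [-8.9  1.1  0.7] yaw -14.72 open 0.0118 t 13.925
clock: 14.42
tool_pos: [0.5848, -0.0368, 0.1362]
orientation: [180.0, 0.2, -14.7]
force: [-7.9, 3.5, 0.1]
opening: 0.012
gripper_force: 30.0
origin in seat mm [ 0.5 -0.8 -3.5] F [-8.5  1.4  0.1] yaw -14.72 open 0.012 t 14.425
```

```bash
cat > hand.py <<'E'
from h import *
s=snap('wrist');T=np.array(s['T_tool_cam']);v,u=np.mgrid[:480,:640];z=s['z_map']
C=np.stack([(u-s['cx'])/s['f']*z,(v-s['cy'])/s['f']*z,z],-1)@T[:3,:3].T+T[:3,3]
hsv=cv2.cvtColor(s['frame'],cv2.COLOR_RGB2HSV)
k=(z>0)&(z<.25)&(v<262);red=k&((hsv[...,0]<8)|(hsv[...,0]>172))&(hsv[...,1]>120);g=k&(hsv[...,1]<70)
for v0 in (0,8,15,30,45,75,90,150,200,240):
    r=np.flatnonzero(g[v0]&(abs(u[v0]-318)<125));q=np.flatnonzero(red[v0])
    f=lambda r:(r.min(),r.max(),(C[v0,r[0]]*1e3).round(1).tolist(),(C[v0,r[-1]]*1e3).round(1).tolist()) if len(r) else ''
    print(v0,f(r),f(q))
vv=np.flatnonzero(red[:,318]);print('red bar col rows',vv.min(),vv.max(),(C[vv[len(vv)//2],318]*1e3).round(1))
E
python3 hand.py
```

```text
0 (np.int64(194), np.int64(442), [89.4, -21.4, -84.5], [89.3, 21.2, -84.7]) 
8 (np.int64(194), np.int64(442), [89.3, -22.5, -80.9], [89.6, 22.7, -79.7]) 
15 (np.int64(194), np.int64(442), [89.5, -24.0, -76.2], [89.1, 23.5, -77.4]) 
30 (np.int64(194), np.int64(442), [88.8, -26.4, -68.6], [89.3, 26.8, -66.6]) 
45 (np.int64(200), np.int64(433), [89.2, -29.4, -53.7], [89.0, 28.4, -54.2]) (np.int64(213), np.int64(418), [89.4, -26.4, -53.0], [89.5, 25.2, -52.0])
75 (np.int64(260), np.int64(372), [76.9, -10.1, -87.4], [75.6, 8.2, -95.7]) (np.int64(219), np.int64(413), [74.7, -13.8, -101.7], [74.7, 13.2, -101.5])
90 (np.int64(261), np.int64(371), [74.5, -10.0, -87.4], [73.4, 8.1, -96.1]) (np.int64(219), np.int64(412), [72.6, -13.7, -102.8], [72.6, 13.0, -102.4])
150 (np.int64(297), np.int64(336), [63.6, -6.4, -39.2], [63.6, 5.4, -38.1]) (np.int64(226), np.int64(406), [64.5, -13.6, -101.1], [64.5, 13.2, -99.5])
200  (np.int64(223), np.int64(410), [56.9, -14.9, -99.5], [57.0, 14.2, -99.8])
240 (np.int64(301), np.int64(334), [33.5, -5.9, -30.4], [33.6, 5.3, -30.6]) 
red bar col rows 184 227 [ 5.620e+01 -1.000e-01 -1.009e+02]
```

The arm pitched in the grip by about 15°, so the claws did not go in. I'll retrace, back off and re-measure.

```bash
python3 -m pendant '[[0,0,-0.01,0,0.004],[0,0,-0.018,0,0.004],[0,0,-0.018,0,0.004],[-0.02,0,-0.018,0,0.004],[-0.04,0,-0.018,0,0.004],[-0.04,0,-0.018,0,0.004],[-0.04,0,-0.018,0,0.004]]'; python3 rel.py; python3 hand.py
```

```text
clock: 15.35
tool_pos: [0.5495, -0.0266, 0.1558]
orientation: [-179.9, -0.2, -14.7]
force: [-0.1, -0.2, -4.2]
opening: 0.0117
gripper_force: 30.0
origin in seat mm [-36.6   0.1  16.7] F [-0.  -0.2 -4.2] yaw -14.67 open 0.0117 t 15.35
0 (np.int64(271), np.int64(365), [93.3, -9.5, -72.1], [90.2, 8.3, -81.9]) (np.int64(237), np.int64(398), [88.4, -13.4, -87.6], [88.6, 13.3, -86.9])
8 (np.int64(271), np.int64(365), [91.8, -9.5, -72.2], [88.6, 8.2, -82.9]) (np.int64(238), np.int64(398), [87.0, -13.2, -88.4], [87.5, 13.4, -86.8])
15 (np.int64(237), np.int64(366), [86.2, -13.5, -87.7], [87.2, 8.3, -84.0]) 
30 (np.int64(203), np.int64(433), [82.8, -18.2, -92.1], [82.4, 17.7, -93.4]) 
45 (np.int64(204), np.int64(432), [80.5, -18.0, -92.9], [80.5, 17.9, -92.8]) 
75 (np.int64(238), np.int64(397), [80.4, -18.1, -65.6], [80.4, 17.8, -65.2]) (np.int64(241), np.int64(395), [76.9, -13.4, -87.3], [77.0, 13.4, -86.9])
90 (np.int64(274), np.int64(362), [81.5, -13.8, -30.8], [81.7, 13.7, -29.5]) (np.int64(241), np.int64(393), [74.6, -13.7, -86.3], [74.5, 13.1, -87.1])
150 (np.int64(300), np.int64(335), [63.4, -6.1, -25.7], [63.4, 5.5, -26.0]) 
200 (np.int64(301), np.int64(334), [46.6, -6.0, -25.7], [46.6, 5.4, -25.9]) 
240 (np.int64(302), np.int64(334), [32.0, -5.9, -24.2], [32.1, 5.6, -24.8]) 
red bar col rows 113 141 [ 68.3  -0.1 -88.8]
```

Likely cause: the sprung tab, high on the plate, tilts the arm in the pads. I'll set it flat on the table in front of the post and regrip nearer the channel, so that gravity counters the tilt. Then I'll enter low in the slot window.

```bash
python3 -m pendant '[[-0.045,0,0,0,0.004],[-0.045,0,0.05,0,0.004],[-0.045,0,0.1,0,0.004],[-0.045,0,0.13,0,0.004],[-0.045,0,0.147,0,0.004],[-0.045,0,0.152,0,0.004],[-0.045,0,0.152,0,0.004]]'; python3 -m pendant '[[0,0,0,0,0.03],[0,0,0,0,0.03],[0,0,0,0,0.03],[-0.02,0,0,0,0.03],[-0.046,0,0,0,0.03],[-0.046,0,0,0,0.03]]'; python3 hand.py
```

```text
clock: 16.27
tool_pos: [0.5051, -0.0156, 0.0037]
orientation: [180.0, -0.0, -14.7]
force: [-4.7, -1.1, 10.6]
opening: 0.012
gripper_force: 30.0
clock: 17.02
tool_pos: [0.4583, -0.0036, 0.0025]
orientation: [180.0, 0.0, -14.7]
force: [-0.1, -0.1, -0.6]
opening: 0.0302
gripper_force: 0.0
0 (np.int64(297), np.int64(336), [108.0, -6.5, -25.7], [116.9, 6.5, 2.4]) 
8 (np.int64(297), np.int64(336), [114.2, -7.9, 2.2], [114.3, 6.6, 2.6]) 
15 (np.int64(297), np.int64(336), [112.2, -8.0, 3.3], [112.5, 6.7, 4.5]) 
30 (np.int64(299), np.int64(336), [99.9, -6.0, -25.1], [106.8, 6.6, 2.2]) 
45 (np.int64(298), np.int64(336), [95.6, -6.4, -25.0], [101.9, 6.7, 3.5]) 
75 (np.int64(298), np.int64(335), [86.9, -6.6, -24.2], [86.6, 5.3, -26.2]) 
90 (np.int64(298), np.int64(335), [82.4, -6.6, -24.3], [82.2, 5.4, -25.7]) 
150 (np.int64(299), np.int64(335), [63.4, -6.5, -25.3], [62.9, 6.8, 3.8]) 
200 (np.int64(300), np.int64(334), [46.5, -6.4, -25.0], [42.6, 6.5, 2.5]) 
240 (np.int64(300), np.int64(333), [32.1, -6.6, -24.8], [32.2, 5.2, -25.0]) Traceback (most recent call last):
  File "hand.py", line 10, in <module>
    vv=np.flatnonzero(red[:,318]);print('red bar col rows',vv.min(),vv.max(),(C[vv[len(vv)//2],318]*1e3).round(1))
                                                           ~~~~~~^^
    return umr_minimum(a, axis, None, out, keepdims, initial, where)
ValueError: zero-size array to reduction operation minimum which has no identity
```

```bash
sed -i 's/^vv=.*//' hand.py; sed -i 's/\[.0893,-.0001,-.0606\]/[.132,-.0002,-.062]/' rel.py; python3 -m pendant '[[0,0,0,0,0.004],[0,0,0,0,0.004],[0,0,0,0,0.004],[0,0,-0.04,0,0.004],[0,-0.0008,-0.1,0,0.004],[0.056,-0.0008,-0.146,0,0.004],[0.056,-0.0008,-0.146,0,0.004],[0.056,-0.0008,-0.146,0,0.004]]'; python3 hand.py; python3 rel.py
```

```text
clock: 18.08
tool_pos: [0.5136, -0.0173, 0.1477]
orientation: [180.0, 0.1, -14.8]
force: [-0.2, 0.9, -3.6]
opening: 0.0121
gripper_force: 30.0
0 (np.int64(299), np.int64(336), [109.2, -6.1, -21.9], [109.3, 5.6, -21.5]) 
8 (np.int64(299), np.int64(336), [107.0, -6.1, -21.9], [106.2, 5.5, -24.5]) 
15 (np.int64(299), np.int64(336), [105.0, -6.1, -22.0], [104.8, 5.6, -22.4]) 
30 (np.int64(299), np.int64(336), [100.0, -6.1, -24.5], [100.2, 5.6, -23.8]) 
45 (np.int64(299), np.int64(336), [96.0, -6.2, -23.1], [95.9, 5.6, -23.6]) 
75 (np.int64(300), np.int64(336), [86.9, -5.9, -24.3], [86.9, 5.7, -23.9]) 
90 (np.int64(300), np.int64(335), [82.4, -6.0, -24.0], [82.4, 5.4, -24.0]) 
150 (np.int64(301), np.int64(335), [63.3, -5.9, -24.6], [63.3, 5.7, -23.5]) 
200 (np.int64(301), np.int64(334), [46.5, -6.0, -24.9], [46.4, 5.4, -24.5]) 
240 (np.int64(301), np.int64(334), [32.0, -6.2, -24.0], [32.1, 5.6, -24.6]) 
origin in seat mm [-31.6  -0.3   8.6] F [-0.2  0.4 -4.2] yaw -14.78 open 0.0117 t 18.125
```

```bash
sed -i 's/\[.132,-.0002,-.062\]/[.133,-.0002,-.0582]/' rel.py; python3 -m pendant '[[0,-0.0002,-0.006,-0.2,0.004],[0,-0.0002,-0.006,-0.2,0.004],[0.01,-0.0002,-0.006,-0.2,0.004],[0.01,-0.0002,-0.006,-0.2,0.004]]'; python3 rel.py; python3 hand.py | sed -n '1p;9p'; python3 -m pendant '[[0.004,0,0,0,0.004],[0.008,0,0,0,0.004],[0.012,0,0,0,0.004],[0.012,0,0,0,0.004]]'; python3 rel.py;python3 hand.py | sed -n '1p;9p'
```

```text
clock: 18.62
tool_pos: [0.5245, -0.0194, 0.1543]
orientation: [180.0, -0.0, -14.5]
force: [-0.3, 0.2, -3.7]
opening: 0.0118
gripper_force: 30.0
origin in seat mm [-18.7   1.3  12.5] F [-0.3  0.1 -3.7] yaw -14.51 open 0.0118 t 18.625
0 (np.int64(273), np.int64(368), [152.1, -28.2, 113.7], [151.5, 30.7, 111.9]) 
200 (np.int64(301), np.int64(334), [46.3, -6.1, -23.7], [46.2, 5.5, -23.3]) 
clock: 19.18
tool_pos: [0.5351, -0.0225, 0.1542]
orientation: [180.0, 0.1, -14.5]
force: [-2.5, 1.1, -2.9]
opening: 0.012
gripper_force: 30.0
origin in seat mm [-7.6  0.9 12.2] F [-2.7  0.4 -2.9] yaw -14.53 open 0.012 t 19.175
0 (np.int64(265), np.int64(375), [140.7, -28.8, 77.5], [141.0, 30.8, 78.8]) 
200 (np.int64(301), np.int64(334), [46.3, -6.1, -23.6], [46.2, 5.5, -23.2])
```

```bash
python3 -m pendant '[[0,0.001,0.0015,0,0.004],[0.003,0.001,0.0015,0,0.004],[0.005,0.001,0.0015,0,0.004],[0.007,0.001,0.0015,0,0.004],[0.009,0.001,0.0015,0,0.004],[0.009,0.001,0.0015,0,0.004]]'; python3 rel.py;python3 hand.py
```

```text
clock: 19.98
tool_pos: [0.5419, -0.0256, 0.1518]
orientation: [179.9, 0.2, -14.5]
force: [-8.1, 3.7, -4.1]
opening: 0.0115
gripper_force: 30.0
origin in seat mm [-0.1 -0.3  9.5] F [-8.8  1.6 -4.1] yaw -14.54 open 0.0115 t 19.975
0 (np.int64(257), np.int64(378), [133.8, -30.2, 55.9], [134.2, 29.5, 57.3]) 
8 (np.int64(261), np.int64(375), [134.4, -30.1, 69.5], [133.5, 29.4, 66.8]) 
15 (np.int64(263), np.int64(372), [133.8, -30.4, 79.1], [133.8, 29.5, 79.2]) 
30 (np.int64(270), np.int64(365), [133.9, -30.0, 108.4], [133.9, 29.1, 108.9]) 
45 (np.int64(297), np.int64(334), [95.8, -6.8, -24.2], [95.5, 4.9, -25.2]) 
75 (np.int64(298), np.int64(334), [86.7, -6.5, -25.2], [86.8, 5.0, -24.6]) 
90 (np.int64(298), np.int64(334), [82.5, -6.7, -23.4], [82.2, 5.1, -25.3]) 
150 (np.int64(299), np.int64(334), [63.3, -6.6, -24.3], [63.3, 5.3, -24.2]) 
200 (np.int64(300), np.int64(333), [46.3, -6.4, -23.5], [46.6, 5.0, -25.5]) 
240 (np.int64(301), np.int64(333), [32.0, -6.2, -24.1], [32.2, 5.2, -24.8])
```

```bash
python3 -m pendant '[[0.003,0,-0.003,0,0.004],[0.003,0.0,-0.003,0,0.004],[0.003,0.001,0.0,0,0.004],[0.003,-0.001,0.002,0,0.004],[0.003,0.001,0.004,0,0.004],[0.003,-0.001,0.006,0,0.004],[0.003,0.001,0.008,0,0.004],[0.003,0,0.008,0,0.004]]'; python3 rel.py;python3 hand.py
```

```text
clock: 21.02
tool_pos: [0.5427, -0.0264, 0.1434]
orientation: [179.9, 0.4, -14.6]
force: [-14.4, 6.1, 0.0]
opening: 0.0121
gripper_force: 30.0
origin in seat mm [ 1.1 -0.8  0.6] F [-15.5   2.3   0. ] yaw -14.55 open 0.0121 t 21.025
0 (np.int64(255), np.int64(377), [132.7, -30.6, 52.4], [133.3, 28.6, 54.2]) 
8 (np.int64(259), np.int64(374), [133.1, -30.6, 65.2], [133.2, 28.7, 65.7]) 
15 (np.int64(262), np.int64(371), [133.3, -30.7, 77.3], [133.1, 28.6, 76.6]) 
30 (np.int64(268), np.int64(364), [133.5, -31.1, 107.1], [133.3, 28.2, 106.3]) 
45 (np.int64(296), np.int64(335), [94.4, -6.8, -30.5], [94.0, 5.0, -32.1]) 
75 (np.int64(296), np.int64(334), [85.8, -6.8, -31.3], [86.0, 4.8, -30.1]) 
90 (np.int64(297), np.int64(334), [81.5, -6.6, -31.1], [81.6, 4.9, -30.1]) 
150 (np.int64(298), np.int64(334), [63.4, -6.7, -28.8], [63.4, 5.1, -28.7]) 
200 (np.int64(299), np.int64(334), [47.1, -6.5, -29.4], [47.0, 5.3, -28.4]) 
240 (np.int64(300), np.int64(333), [32.9, -6.4, -27.8], [32.7, 5.1, -27.0])
```

```bash
cat > sc.py <<'E'
from h import *
a=np.radians(-14.6);X=np.array([np.cos(a),np.sin(a),0]);Y=np.array([-X[1],X[0],0])
for n in('scene','top'):
    s=snap(n);P=pts(s);hsv=cv2.cvtColor(s['frame'],cv2.COLOR_RGB2HSV)
    D=(P-np.array([.6711,-.0585,.2]));D=np.stack([D@X,D@Y,D[...,2]],-1)*1e3
    near=(abs(D[...,0]+30)<45)&(abs(D[...,1])<45)&(abs(D[...,2])<80)&(s['z_map']>0)
    red=near&((hsv[...,0]<8)|(hsv[...,0]>172))&(hsv[...,1]>120)&(D[...,2]<60)
    metal=near&(hsv[...,1]<45)&(hsv[...,2]>75)&(hsv[...,0]>100)&(D[...,0]<8)&(D[...,2]<60)
    vals=hsv[near&(D[...,0]>-2)&(D[...,0]<3)&(D[...,2]>45)]
    print(n,'post hsv',np.median(vals,0) if len(vals) else '')
    for q,k in(('red',red),('metal>10',metal&(D[...,2]>8)),('metal bar',metal&(D[...,0]<-46))):
        if k.sum()>3: print(q,k.sum(),np.percentile(D[k],[3,50,97],axis=0).round(1).tolist(),D[k].max(0).round(1))
E
python3 sc.py
```

```text
scene post hsv [90. 44. 81.]
metal>10 20 [[3.3, -12.3, 8.2], [6.8, 9.7, 19.8], [7.7, 14.0, 22.3]] [ 7.8 14.1 22.4]
metal bar 69 [[-74.2, -5.9, -51.3], [-65.0, -4.7, -33.8], [-50.8, 2.7, -25.2]] [-49.7   5.4 -24.2]
top post hsv
```

The scene view through the post's open back shows the upper claws inside the slots but only about 5 mm deep, high in the window, and pitched. I'll raise against the slot top to re-level, ease the push and lower gently.

```bash
python3 -m pendant '[[0,0,-0.006,0,0.004],[0,0,-0.012,0,0.004],[0,0,-0.016,0,0.004],[0,0,-0.016,0,0.004]]'; python3 hand.py | sed -n '1p;5,10p'; python3 sc.py; python3 rel.py
```

```text
clock: 21.68
tool_pos: [0.5424, -0.0264, 0.1584]
orientation: [179.9, 0.5, -14.6]
force: [-10.7, 4.1, -9.2]
opening: 0.0115
gripper_force: 30.0
0 (np.int64(255), np.int64(377), [133.3, -30.9, 54.1], [133.2, 28.6, 53.9]) 
45 (np.int64(298), np.int64(334), [95.7, -6.4, -24.5], [95.6, 4.9, -24.7]) 
75 (np.int64(298), np.int64(334), [86.8, -6.5, -24.8], [87.0, 5.1, -23.7]) 
90 (np.int64(298), np.int64(334), [82.5, -6.7, -23.5], [82.4, 5.1, -24.2]) 
150 (np.int64(299), np.int64(334), [63.3, -6.6, -23.5], [63.3, 5.3, -23.1]) 
200 (np.int64(300), np.int64(334), [46.4, -6.4, -24.3], [46.6, 5.4, -25.5]) 
240 (np.int64(301), np.int64(333), [32.2, -6.2, -24.9], [32.2, 5.2, -24.8]) 
scene post hsv [97. 58. 83.]
red 9 [[-23.2, -13.1, 43.3], [-22.1, -1.8, 45.3], [-20.2, 9.9, 46.9]] [-20.1  10.7  46.9]
metal>10 9 [[1.9, -12.3, 8.6], [6.3, 10.1, 17.2], [7.3, 10.6, 22.8]] [ 7.4 10.7 23.4]
metal bar 78 [[-74.8, -6.3, -41.1], [-64.2, -5.3, -22.1], [-49.9, 2.2, -15.4]] [-49.3   2.7 -14.9]
top post hsv 
origin in seat mm [ 1.  -1.1 15.4] F [-10.    1.   -8.3] yaw -14.59 open 0.0117 t 21.825
```

```bash
python3 -m pendant '[[0,0.0005,-0.004,0,0.004],[0,0.0005,-0.007,0,0.004],[0,0.0005,-0.007,0,0.004]]'; python3 hand.py | sed -n '1p;5,10p'; python3 sc.py; python3 rel.py
```

```text
clock: 22.2
tool_pos: [0.54, -0.0267, 0.1639]
orientation: [179.8, 0.8, -14.6]
force: [-14.8, 6.5, -12.4]
opening: 0.0118
gripper_force: 30.0
0 (np.int64(255), np.int64(372), [135.6, -32.0, 61.6], [136.1, 27.3, 63.3]) 
45 (np.int64(297), np.int64(332), [96.6, -7.0, -20.4], [96.6, 4.5, -20.3]) 
75 (np.int64(297), np.int64(332), [87.4, -7.1, -21.2], [87.6, 4.6, -19.7]) 
90 (np.int64(297), np.int64(332), [82.8, -7.1, -21.1], [82.8, 4.6, -20.9]) 
150 (np.int64(299), np.int64(332), [63.3, -6.6, -22.8], [63.3, 4.7, -21.3]) 
200 (np.int64(299), np.int64(332), [46.2, -6.8, -22.7], [46.2, 4.8, -23.2]) 
240 (np.int64(301), np.int64(333), [31.7, -6.3, -22.9], [31.8, 5.3, -23.4]) 
scene post hsv [90. 64. 91.]
red 14 [[-23.0, -14.5, 45.0], [-21.3, -3.0, 45.9], [-20.4, 11.6, 48.2]] [-20.3  13.1  48.5]
metal>10 11 [[1.7, -12.0, 10.0], [7.0, -7.7, 16.3], [7.7, 11.2, 25.4]] [ 7.8 11.7 25.5]
metal bar 78 [[-73.6, -7.1, -39.4], [-62.9, -5.7, -22.0], [-48.5, 1.9, -13.1]] [-47.4   3.3 -11.1]
top post hsv 
origin in seat mm [-1.1 -2.  20.2] F [-16.    2.5 -12. ] yaw -14.61 open 0.0118 t 22.35
```

```bash
python3 -m pendant '[[0,-0.0015,0.005,0,0.004],[-0.001,-0.0015,0.006,0,0.004],[-0.001,-0.0015,0.008,0,0.004],[-0.001,-0.0015,0.010,0,0.004],[-0.001,-0.0015,0.012,0,0.004],[-0.001,-0.0015,0.012,0,0.004]]'; python3 hand.py | sed -n '1p;5,10p'; python3 sc.py; python3 rel.py
```

```text
clock: 23.1
tool_pos: [0.5448, -0.0257, 0.1555]
orientation: [179.9, 0.1, -14.6]
force: [-6.4, 0.0, -2.9]
opening: 0.0119
gripper_force: 30.0
0 (np.int64(256), np.int64(382), [131.1, -29.4, 47.4], [130.8, 29.9, 46.6]) 
45 (np.int64(300), np.int64(337), [95.7, -5.8, -24.4], [95.5, 5.9, -25.5]) 
75 (np.int64(300), np.int64(337), [86.9, -5.9, -24.2], [86.8, 6.0, -24.9]) 
90 (np.int64(300), np.int64(336), [82.3, -5.9, -25.1], [82.2, 5.7, -25.6]) 
150 (np.int64(301), np.int64(335), [63.4, -5.8, -25.0], [63.4, 5.6, -25.4]) 
200 (np.int64(301), np.int64(335), [46.5, -6.0, -25.2], [46.5, 5.8, -24.9]) 
240 (np.int64(302), np.int64(334), [32.1, -5.9, -24.6], [32.0, 5.6, -24.0]) 
scene post hsv [88. 85. 81.]
red 4 [[-23.7, -12.1, 43.3], [-22.6, -2.8, 44.0], [-21.8, 11.3, 44.9]] [-21.8  12.3  44.9]
metal>10 12 [[1.5, -11.8, 8.2], [4.4, 9.5, 17.2], [7.3, 12.4, 24.7]] [ 7.5 12.5 25.2]
metal bar 68 [[-74.8, -5.4, -42.8], [-63.4, -4.2, -23.5], [-50.7, 2.0, -16.8]] [-48.2   5.3 -16.4]
top post hsv 
origin in seat mm [ 2.6  0.4 13.4] F [-5.5 -1.9 -2.6] yaw -14.55 open 0.0114 t 23.25
```

```bash
python3 -m pendant '[[-0.0005,0,0.0015,0,0.004],[-0.001,0,0.003,0,0.004],[-0.001,0,0.004,0,0.004],[-0.001,0,0.004,0,0.004]]'; python3 hand.py | sed -n '1p;5p;8p;10p'; python3 rel.py
```

```text
clock: 23.75
tool_pos: [0.5449, -0.0251, 0.152]
orientation: [180.0, 0.0, -14.5]
force: [-6.0, 0.0, -1.3]
opening: 0.0119
gripper_force: 30.0
0 (np.int64(257), np.int64(384), [131.1, -29.0, 47.3], [130.6, 30.8, 46.0]) 
45 (np.int64(300), np.int64(337), [95.3, -5.7, -26.4], [95.2, 5.8, -26.8]) 
150 (np.int64(301), np.int64(336), [63.4, -5.7, -27.3], [63.3, 5.9, -24.9]) 
240 (np.int64(302), np.int64(334), [32.1, -5.9, -24.8], [32.2, 5.6, -24.9]) 
origin in seat mm [ 2.4  0.9 10.1] F [-5.9 -1.4 -0.9] yaw -14.52 open 0.0123 t 23.8
```

```bash
python3 -m pendant '[[0,0,-0.005,0,0.004],[0,0,-0.010,0,0.004],[0.001,0,-0.010,0,0.004]]'; python3 hand.py | sed -n '1p;5p;8p;10p'; python3 rel.py; python3 -m pendant '[[0.001,0.0015,0.002,0,0.004],[0.001,-0.0015,0.003,0,0.004],[0.001,0.0015,0.004,0,0.004],[0.001,-0.0015,0.005,0,0.004],[0.001,0.0015,0.006,0,0.004],[0.001,-0.0015,0.007,0,0.004],[0.001,0.0015,0.008,0,0.004],[0.001,-0.0015,0.009,0,0.004]]';  python3 hand.py | sed -n '1p;5p;8p;10p'; python3 rel.py
```

```text
clock: 24.18
tool_pos: [0.5429, -0.0251, 0.1605]
orientation: [179.9, 0.4, -14.6]
force: [-11.7, 3.3, -8.7]
opening: 0.0117
gripper_force: 30.0
0 (np.int64(258), np.int64(380), [133.2, -29.4, 53.9], [133.2, 30.1, 54.1]) 
45 (np.int64(299), np.int64(335), [96.3, -6.3, -21.8], [96.2, 5.4, -22.4]) 
150 (np.int64(300), np.int64(334), [63.3, -6.3, -22.5], [63.3, 5.3, -22.7]) 
240 (np.int64(301), np.int64(333), [31.8, -6.3, -23.4], [32.0, 5.2, -24.4]) 
origin in seat mm [ 0.8  0.4 17.6] F [-10.3   0.5  -6.5] yaw -14.56 open 0.0116 t 24.225
clock: 25.22
tool_pos: [0.5455, -0.0242, 0.1528]
orientation: [179.9, 0.2, -14.5]
force: [-9.5, 0.2, -1.1]
opening: 0.0117
gripper_force: 30.1
0 (np.int64(259), np.int64(386), [130.3, -27.7, 44.8], [130.8, 31.8, 46.4]) 
45 (np.int64(302), np.int64(339), [94.9, -5.0, -28.1], [95.3, 6.5, -26.1]) 
150 (np.int64(302), np.int64(337), [63.4, -5.4, -26.5], [63.4, 6.2, -25.7]) 
240 (np.int64(302), np.int64(335), [32.3, -5.8, -25.5], [32.4, 5.9, -25.6]) 
origin in seat mm [ 3.   2.  10.4] F [-9.4 -2.7 -0.8] yaw -14.55 open 0.0118 t 25.275
```

```bash
python3 -m pendant '[[0,0.001,-0.005,0,0.004],[0,0.001,-0.011,0,0.004],[0,0.001,-0.012,0,0.004],[-0.001,0.001,-0.009,0,0.004],[-0.002,0.001,-0.007,0,0.004],[-0.002,0.001,-0.007,0,0.004]]'; python3 hand.py | sed -n '1p;5p;8p;10p'; python3 rel.py
```

```text
clock: 26.02
tool_pos: [0.5443, -0.0245, 0.1598]
orientation: [180.0, 0.1, -14.5]
force: [-6.7, 0.4, -2.8]
opening: 0.012
gripper_force: 30.0
0 (np.int64(259), np.int64(384), [131.6, -28.2, 48.8], [131.5, 31.2, 48.7]) 
45 (np.int64(300), np.int64(336), [95.9, -5.9, -23.6], [96.2, 5.7, -22.2]) 
150 (np.int64(301), np.int64(335), [63.3, -5.9, -22.7], [63.3, 5.7, -22.8]) 
240 (np.int64(302), np.int64(334), [31.8, -5.9, -23.3], [32.0, 5.6, -24.3]) 
origin in seat mm [ 1.8  1.4 17.8] F [-6.9 -0.7 -3.5] yaw -14.52 open 0.0117 t 26.075
```

```bash
python3 -m pendant '[[-0.0015,0.001,0,0,0.004],[-0.0015,0.001,0,0,0.004]]'; python3 rel.py;  python3 -m pendant '[[-0.0015,0,0,0,0.004],[-0.0015,0,0,0,0.004]]'; python3 rel.py; python3 hand.py | sed -n '1p;5p;8p;10p';python3 sc.py
```

```text
clock: 26.32
tool_pos: [0.5436, -0.0249, 0.1602]
orientation: [-180.0, -0.0, -14.5]
force: [-3.2, 1.2, -4.6]
opening: 0.0116
gripper_force: 30.0
origin in seat mm [ 1.2  0.8 18.5] F [-3.4  0.4 -4.6] yaw -14.5 open 0.0116 t 26.325
clock: 26.58
tool_pos: [0.5422, -0.0245, 0.1602]
orientation: [-180.0, -0.0, -14.5]
force: [-2.9, 1.4, -3.1]
opening: 0.012
gripper_force: 30.0
origin in seat mm [-0.3  0.8 18.4] F [-3.2  0.7 -3.1] yaw -14.5 open 0.012 t 26.575
0 (np.int64(259), np.int64(381), [133.5, -29.0, 54.9], [133.5, 30.7, 55.0]) 
45 (np.int64(299), np.int64(335), [96.4, -6.3, -21.2], [96.3, 5.4, -21.7]) 
150 (np.int64(300), np.int64(334), [63.3, -6.3, -21.8], [63.3, 5.3, -22.9]) 
240 (np.int64(301), np.int64(333), [31.6, -6.3, -22.6], [31.7, 5.3, -23.2]) 
scene post hsv [ 30. 104. 112.]
red 15 [[-25.3, -11.2, 42.2], [-22.3, 2.5, 45.7], [-20.5, 14.3, 47.0]] [-20.4  14.5  47.1]
metal>10 15 [[-0.9, -10.9, 9.3], [4.8, -8.2, 16.2], [7.9, 14.4, 26.3]] [ 8.  14.6 26.6]
metal bar 66 [[-74.3, -4.7, -41.9], [-64.8, -3.6, -23.0], [-52.4, 3.1, -14.7]] [-52.    5.1 -13.5]
top post hsv
```

```bash
python3 -m pendant '[[0.0005,0.001,0.001,0,0.004],[0.0005,0.001,0.002,0,0.004],[0.0005,0.001,0.003,0,0.004],[0.0005,0.001,0.004,0,0.004],[0.0005,0.001,0.005,0,0.004],[0.0005,0.001,0.005,0,0.004]]'; python3 rel.py; python3 hand.py | sed -n '1p;5p;8p;10p'
```

```text
clock: 27.48
tool_pos: [0.5423, -0.0258, 0.155]
orientation: [180.0, 0.0, -14.5]
force: [-3.6, 0.7, -2.5]
opening: 0.0116
gripper_force: 30.0
origin in seat mm [ 0.1 -0.4 13.2] F [-3.6 -0.2 -2.5] yaw -14.51 open 0.0116 t 27.475
0 (np.int64(257), np.int64(379), [133.5, -30.0, 54.8], [133.1, 29.5, 53.8]) 
45 (np.int64(299), np.int64(335), [96.3, -6.3, -21.7], [96.3, 5.4, -21.9]) 
150 (np.int64(300), np.int64(334), [63.3, -6.3, -23.4], [63.3, 5.3, -23.5]) 
240 (np.int64(301), np.int64(333), [31.8, -6.3, -23.3], [31.8, 5.3, -23.5])
```

The arm now descends with its pitch held. I'll continue with a light push.

```bash
python3 -m pendant '[[0.0008,0,0.001,0,0.004],[0.0008,0,0.002,0,0.004],[0.0008,0,0.003,0,0.004],[0.0008,0,0.004,0,0.004],[0.0008,0,0.005,0,0.004],[0.0008,0,0.005,0,0.004]]'; python3 rel.py; python3 hand.py | sed -n '1p;5p;8p;10p'
```

```text
clock: 28.28
tool_pos: [0.5429, -0.026, 0.1498]
orientation: [180.0, 0.0, -14.5]
force: [-3.7, 0.2, -2.0]
opening: 0.0122
gripper_force: 30.0
origin in seat mm [ 0.8 -0.4  8. ] F [-3.7 -0.8 -2. ] yaw -14.51 open 0.0122 t 28.275
0 (np.int64(256), np.int64(379), [132.3, -30.0, 51.2], [132.6, 29.3, 52.2]) 
45 (np.int64(299), np.int64(335), [96.3, -6.3, -21.7], [96.1, 5.3, -22.7]) 
150 (np.int64(300), np.int64(334), [63.3, -6.3, -21.9], [63.3, 5.3, -22.7]) 
240 (np.int64(301), np.int64(334), [31.8, -6.3, -23.4], [31.8, 5.6, -23.6])
```

```bash
python3 -m pendant '[[0.0005,0,0.001,0,0.004],[0.0005,0,0.002,0,0.004],[0.0005,0,0.003,0,0.004],[0.0005,0,0.004,0,0.004],[0.0005,0,0.004,0,0.004]]'; python3 rel.py; python3 hand.py | sed -n '1p;5p;8p;10p'
```

```text
clock: 28.95
tool_pos: [0.5435, -0.0261, 0.1459]
orientation: [180.0, 0.0, -14.5]
force: [-2.4, 0.7, -1.1]
opening: 0.0119
gripper_force: 30.0
origin in seat mm [ 1.4 -0.4  4.1] F [-2.5  0.  -1.1] yaw -14.51 open 0.0119 t 28.95
0 (np.int64(256), np.int64(380), [131.9, -29.8, 49.7], [131.8, 29.4, 49.7]) 
45 (np.int64(299), np.int64(335), [96.4, -6.3, -21.2], [96.5, 5.4, -20.8]) 
150 (np.int64(300), np.int64(334), [63.3, -6.3, -22.8], [63.3, 5.4, -22.0]) 
240 (np.int64(301), np.int64(334), [31.8, -6.3, -23.3], [31.6, 5.7, -22.5])
```

```bash
python3 -m pendant '[[0,0,0.001,0,0.004],[0,0,0.002,0,0.004],[0,0,0.003,0,0.004],[0,0,0.004,0,0.004],[0,0,0.004,0,0.004]]'; python3 rel.py; python3 hand.py | sed -n '1p;5p;8p;10p'; python3 sc.py
```

```text
clock: 29.62
tool_pos: [0.5437, -0.0261, 0.142]
orientation: [-180.0, -0.0, -14.5]
force: [-2.6, 0.6, -1.4]
opening: 0.0116
gripper_force: 30.0
origin in seat mm [ 1.5 -0.3  0.2] F [-2.7 -0.  -1.4] yaw -14.51 open 0.0116 t 29.625
0 (np.int64(256), np.int64(380), [131.9, -29.8, 49.7], [131.6, 29.3, 49.0]) 
45 (np.int64(299), np.int64(336), [95.6, -6.1, -24.9], [95.9, 5.6, -23.5]) 
150 (np.int64(300), np.int64(335), [63.3, -6.2, -24.0], [63.3, 5.7, -23.2]) 
240 (np.int64(301), np.int64(334), [32.0, -6.2, -24.2], [32.2, 5.6, -24.9]) 
scene post hsv [52.  71.  85.5]
metal>10 26 [[-0.5, -11.6, 9.1], [2.2, 10.5, 11.7], [7.8, 15.9, 16.9]] [ 8.  15.9 18. ]
metal bar 69 [[-74.0, -5.9, -57.9], [-65.0, -4.6, -38.4], [-51.3, 3.3, -31.9]] [-49.7   5.6 -31. ]
top post hsv
```

```bash
python3 -m pendant '[[0,0,0.002,0,0.004],[0,0,0.004,0,0.004],[0,0,0.005,0,0.004],[0,0,0.005,0,0.004]]'; python3 rel.py; python3 hand.py | sed -n '1p;5p;8p;10p'; python3 sc.py
```

```text
clock: 30.28
tool_pos: [0.5445, -0.026, 0.1375]
orientation: [-180.0, -0.1, -14.5]
force: [1.9, -0.3, 1.4]
opening: 0.0119
gripper_force: 30.0
origin in seat mm [ 2.2 -0.  -4. ] F [1.9 0.2 1.4] yaw -14.49 open 0.0119 t 30.275
0 (np.int64(255), np.int64(382), [130.9, -29.8, 46.6], [131.2, 30.1, 47.8]) 
45 (np.int64(299), np.int64(336), [95.4, -6.1, -25.6], [95.8, 5.6, -24.1]) 
150 (np.int64(300), np.int64(335), [63.4, -6.2, -24.8], [63.4, 5.5, -26.1]) 
240 (np.int64(301), np.int64(334), [32.0, -6.2, -24.1], [31.9, 5.6, -23.8]) 
scene post hsv [33. 57. 88.]
red 23 [[2.9, -12.8, 15.6], [7.8, 9.4, 22.8], [9.8, 13.0, 26.5]] [10.3 13.2 26.9]
metal>10 7 [[-0.3, -10.3, 8.3], [3.5, 11.1, 8.6], [6.9, 13.1, 9.2]] [ 7.3 13.3  9.3]
metal bar 68 [[-74.5, -5.7, -62.3], [-64.8, -4.3, -43.3], [-50.4, 2.7, -35.8]] [-50.3   3.5 -35.1]
top post hsv
```

The red tab now shows behind the web at z +18 to +24, so it has snapped out and locked. A small press to seat it fully, then release.

```bash
python3 -m pendant '[[0,0,0.001,0,0.004],[0,0,0.002,0,0.004],[0,0,0.002,0,0.004]]'; python3 rel.py; python3 hand.py | sed -n '5p;8p;10p';python3 -m pendant '[[0,0,0,0,0.03],[0,0,0,0,0.03],[0,0,0,0,0.03],[0,0,-0.04,0,0.03],[0,0,-0.1,0,0.03],[-0.02,0,-0.16,0,0.03],[-0.06,0,-0.19,0,0.03],[-0.06,0,-0.19,0,0.03]]'; python3 sc.py
python3 - <<'E'
from h import *
s=snap('wrist');T=np.array(s['T_tool_cam']);P=pts(s);hsv=cv2.cvtColor(s['frame'],cv2.COLOR_RGB2HSV)
a=np.radians(-14.6);X=np.array([np.cos(a),np.sin(a),0]);Y=np.array([-X[1],X[0],0])
D=(P-np.array([.6711,-.0585,.2]));D=np.stack([D@X,D@Y,D[...,2]],-1)*1e3
v=np.mgrid[:480,:640][0]
m=(s['z_map']>0)&(v<262)&(hsv[...,1]<70)&(abs(D[...,1])<60)&(D[...,0]>-200)&(D[...,0]<10)&(D[...,2]>-70)
bar=m&(D[...,0]>-140)&(D[...,0]<-50)&(abs(D[...,1])<15)&(D[...,2]>-45)
if bar.sum()>50:
    Q=D[bar];p=np.polyfit(Q[:,0],Q[:,1],1);q=np.polyfit(Q[:,0],Q[:,2],1);print('bar y@-100',np.polyval(p,-100),'yaw',np.degrees(np.arctan(p[0])),'z@0',np.polyval(q,0),'slope',q[0])
pl=m&(D[...,2]>24)&(D[...,2]<36);print('plate top',pl.sum(),D[pl].mean(0) if pl.sum() else '',D[pl].min(0) if pl.sum() else '',D[pl].max(0) if pl.sum() else '')
ch=m&(D[...,0]<-148)&(D[...,2]>-70)&(D[...,2]<-25);print('chan',ch.sum(),np.percentile(D[ch],[1,50,99],axis=0) if ch.sum() else '')
o=status.get_obs();print(o['tool_pos'],o['orientation'],o['clock'])
E
```

```text
clock: 30.8
tool_pos: [0.5448, -0.026, 0.1356]
orientation: [-180.0, -0.1, -14.5]
force: [5.8, -2.4, 3.6]
opening: 0.0117
gripper_force: 30.0
origin in seat mm [ 2.5  0.  -5.9] F [ 6.2 -0.8  3.6] yaw -14.49 open 0.0117 t 30.8
45 (np.int64(299), np.int64(336), [95.1, -6.0, -27.2], [95.4, 5.5, -25.8]) 
150 (np.int64(300), np.int64(335), [63.4, -6.2, -25.3], [63.4, 5.5, -25.9]) 
240 (np.int64(301), np.int64(334), [32.3, -6.2, -25.6], [32.2, 5.6, -24.9]) 
clock: 31.85
tool_pos: [0.4847, -0.0106, 0.3284]
orientation: [-179.8, -0.3, -14.4]
force: [0.1, -0.9, -1.4]
opening: 0.0302
gripper_force: 0.0
scene post hsv [14. 42. 84.]
red 23 [[2.0, -12.6, 13.0], [7.0, 9.1, 23.0], [9.3, 15.9, 25.9]] [ 9.7 15.9 27.7]
metal>10 7 [[0.5, -7.5, 8.1], [4.0, 11.3, 8.7], [7.0, 14.0, 10.7]] [ 7.2 14.1 11. ]
metal bar 65 [[-73.4, -5.8, -62.7], [-64.5, -4.4, -44.1], [-50.8, 2.8, -36.9]] [-49.9   4.2 -36.3]
top post hsv 
bar y@-100 0.15887616808895996 yaw 0.12418290414665663 z@0 -37.406752283132334 slope 0.028817530921341167
plate top 0   
chan 2718 [[-175.42675549  -38.86352054  -67.5505794 ]
 [-166.76035861   -0.21800766  -44.31245992]
 [-150.03873213   38.61929026  -37.22504962]]
[ 0.48512596 -0.0109733   0.32421224] [ 1.79985152e+02  6.59242171e-02 -1.44949986e+01] 32.0
```

The arm is home: height within 0.5 mm, droop 0.029 rad, tab out. The channel centre works out at (0.513,-0.017), floor z≈0.134. Now the yellow sign.

```bash
python3 -m pendant '[[0.002,0.246,0,75.5,0.04],[0.002,0.246,0,75.5,0.04],[0.002,0.246,0,75.5,0.04],[0.002,0.246,0,75.5,0.04],[0.002,0.246,0,75.5,0.04],[0.002,0.246,0,75.5,0.04],[0.002,0.246,0,75.5,0.04],[0.002,0.246,0,75.5,0.04]]'
cat > yel.py <<'E'
from h import *
s=snap('wrist','y.png');P=pts(s);hsv=cv2.cvtColor(s['frame'],cv2.COLOR_RGB2HSV);v=np.mgrid[:480,:640][0]
for n,a,b in(('yel',22,36),('blue',100,125),('red',-1,8)):
    m=(hsv[...,0]>=a)&(hsv[...,0]<=b)&(hsv[...,1]>110)&(v<265)&(P[...,2]>.1)&(P[...,2]<.118)&(s['z_map']>0)
    m=cv2.morphologyEx(m.astype(np.uint8),cv2.MORPH_OPEN,np.ones((3,3)))
    k,L,st,_=cv2.connectedComponentsWithStats(m)
    if k>1:
        i=1+np.argmax(st[1:,4]);Q=P[L==i];print(n,st[i],Q.mean(0).round(4),np.percentile(Q,[2,98],axis=0).round(4).tolist(),cv2.minAreaRect((Q[:,:2]*1000).astype(np.float32)))
m=(hsv[...,1]<50)&(hsv[...,2]>120)&(v<265)&(P[...,2]>.003)&(P[...,2]<.04)&(s['z_map']>0)&(abs(P[...,0]-.48)<.13)&(abs(P[...,1]+.29)<.08)
print('rack',m.sum(),cv2.minAreaRect((P[m][:,:2]*1000).astype(np.float32)) if m.sum() else '')
o=status.get_obs();print(o['tool_pos'],o['orientation'],o['clock'])
E
python3 yel.py
```

```text
clock: 33.0
tool_pos: [0.4257, -0.25, 0.3233]
orientation: [179.8, 0.0, -90.0]
force: [0.4, 0.5, -0.2]
opening: 0.0401
gripper_force: 0.0
yel [313 135   9  72 585] [ 0.4247 -0.2925  0.1078] [[0.421, -0.3226, 0.1063], [0.4286, -0.2583, 0.1094]] ((424.8077087402344, -290.26239013671875), (7.592648029327393, 66.45020294189453), 0.07670309394598007)
blue [255 135  10  71 595] [ 0.479  -0.2923  0.1074] [[0.4758, -0.3226, 0.1015], [0.4828, -0.2593, 0.1092]] ((479.5098876953125, -290.83892822265625), (65.34423828125, 7.6180830001831055), 89.6630630493164)
red [195 135  14  72 716] [ 0.5338 -0.2912  0.1071] [[0.5306, -0.3226, 0.1013], [0.5381, -0.2584, 0.1092]] ((534.5336303710938, -290.3287048339844), (66.50605773925781, 8.479011535644531), 89.53717803955078)
rack 6244 ((479.59271240234375, -290.185302734375), (83.81271362304688, 169.09307861328125), 89.69137573242188)
[ 0.42570164 -0.24990976  0.3235867 ] [ 1.79841064e+02  3.12015319e-02 -8.98333884e+01] 33.05
```

```bash
python3 -m pendant '[[0.0406,0.0009,0.04,0,0.03],[0.0406,0.0009,0.1,0,0.03],[0.0406,0.0009,0.15,0,0.03],[0.0406,0.0009,0.19,0,0.03],[0.0406,0.0009,0.22,0,0.03],[0.0406,0.0009,0.245,0,0.03],[0.0406,0.0009,0.2625,0,0.03],[0.0406,0.0009,0.2625,0,0.03]]'; python3 -m pendant '[[0,0,0,0,0.002],[0,0,0,0,0.002],[0,0,0,0,0.002],[0,0,-0.02,0,0.002],[0,0,-0.06,0,0.002],[0,0,-0.12,0,0.002],[0,0,-0.18,0,0.002],[0,0,-0.22,0,0.002]]'
```

```text
clock: 34.05
tool_pos: [0.4237, -0.29, 0.0608]
orientation: [179.8, 0.1, -89.8]
force: [0.2, -0.3, -0.2]
opening: 0.03
gripper_force: 0.0
clock: 35.05
tool_pos: [0.4252, -0.2905, 0.2862]
orientation: [-179.8, -0.1, -90.0]
force: [0.7, 0.0, -1.1]
opening: 0.0078
gripper_force: 30.0
```

```bash
python3 -m pendant '[[-0.05,-0.016,0,2,0.002],[-0.11,-0.035,0,6,0.002],[-0.16,-0.052,0,10,0.002],[-0.21,-0.068,0,14.6,0.002],[-0.25,-0.081,0,14.6,0.002],[-0.273,-0.088,0,14.6,0.002],[-0.273,-0.088,0,14.6,0.002],[-0.273,-0.088,0,14.6,0.002]]'
python3 - <<'E'
from h import *
o=status.get_obs();s=snap('wrist');T=np.array(s['T_tool_cam']);v,u=np.mgrid[:480,:640];z=s['z_map']
C=(np.stack([(u-s['cx'])/s['f']*z,(v-s['cy'])/s['f']*z,z],-1)@T[:3,:3].T+T[:3,3])*1e3
hsv=cv2.cvtColor(s['frame'],cv2.COLOR_RGB2HSV);k=(hsv[...,0]>20)&(hsv[...,0]<36)&(hsv[...,1]>110)&(z>0)&(z<.24)&(abs(C[...,1])<30)
print(o['tool_pos'],o['orientation'],k.sum(),np.percentile(C[k],[1,50,99],axis=0).round(1).tolist() if k.sum() else '')
P=pts(s);a=np.radians(-14.6);X=np.array([np.cos(a),np.sin(a),0]);Y=np.array([-X[1],X[0],0])
g=(hsv[...,1]<60)&(z>.1)&(v<262)
D=(P-np.array([.6711,-.0585,.2]));D=np.stack([D@X,D@Y,D[...,2]],-1)*1e3
ch=g&(D[...,0]<-148)&(D[...,0]>-182)&(D[...,2]<-25)&(D[...,2]>-50)&(abs(D[...,1])<50);print('chan lips',ch.sum(),np.percentile(D[ch],[1,50,99],axis=0).round(1).tolist() if ch.sum()>5 else '')
d=o['tool_pos']-np.array([.6711,-.0585,.2]);print('tcp seat',(d@X*1e3).round(1),(d@Y*1e3).round(1))
for w in('scene','top'):
    s=snap(w);P=pts(s);hsv=cv2.cvtColor(s['frame'],cv2.COLOR_RGB2HSV)
    D=(P-np.array([.6711,-.0585,.2]));D=np.stack([D@X,D@Y,D[...,2]],-1)*1e3
    n=(abs(D[...,0]+163)<25)&(abs(D[...,1])<50)&(s['z_map']>0)
    k=n&(hsv[...,0]>20)&(hsv[...,0]<36)&(hsv[...,1]>110)&(D[...,2]>-20);c=n&(hsv[...,1]<60)&(D[...,2]<-30)&(D[...,2]>-70)
    for q,m in(('sign',k),('chan',c)):
        if m.sum()>5: print(w,q,m.sum(),np.percentile(D[m],[2,50,98],axis=0).round(1).tolist())
E
```

```text
clock: 36.05
tool_pos: [0.5126, -0.0176, 0.2826]
orientation: [180.0, -0.0, -104.6]
force: [-0.7, -0.4, -1.1]
opening: 0.0082
gripper_force: 30.0
[ 0.51256723 -0.01760314  0.28262504] [ 1.79997382e+02 -3.16693455e-04 -1.04587329e+02] 3408 [[-9.3, -3.8, -93.9], [24.6, 1.1, -44.2], [34.6, 6.3, 46.6]]
chan lips 1015 [[-175.9, -39.9, -48.9], [-162.0, -22.1, -39.9], [-148.4, 12.5, -36.9]]
tcp seat -163.7 -0.4
scene sign 676 [[-165.9, -34.0, 28.6], [-159.3, -12.8, 58.5], [-156.4, 31.8, 127.1]]
scene chan 542 [[-173.7, -39.0, -67.8], [-154.4, -4.6, -46.2], [-141.0, 39.7, -36.7]]
top chan 55 [[-174.7, -22.1, -68.3], [-172.7, -0.2, -42.1], [-164.7, 39.3, -34.8]]
```

```bash
python3 -m pendant '[[-0.0006,-0.001,0.02,0,0.002],[-0.0006,-0.001,0.045,0,0.002],[-0.0006,-0.001,0.06,0,0.002],[-0.0006,-0.001,0.066,0,0.002],[-0.0006,-0.001,0.07,0,0.002],[-0.0006,-0.001,0.074,0,0.002],[-0.0006,-0.001,0.078,0,0.002],[-0.0006,-0.001,0.078,0,0.002]]'; python3 rel.py
```

```text
clock: 37.2
tool_pos: [0.514, -0.017, 0.2043]
orientation: [180.0, -0.0, -104.6]
force: [-0.9, -0.2, -0.3]
opening: 0.0075
gripper_force: 30.0
origin in seat mm [-162.3 -132.4   62.5] F [-0.8 -0.4 -0.3] yaw -104.61 open 0.0075 t 37.2
```

Bottom at ≈0.151, inside the channel with no side load. Continue down to the floor.

```bash
python3 -m pendant '[[0,0,0.004,0,0.002],[0,0,0.007,0,0.002],[0,0,0.010,0,0.002],[0,0,0.012,0,0.002],[0,0,0.014,0,0.002],[0,0,0.015,0,0.002],[0,0,0.015,0,0.002]]'; python3 -m pendant '[[0,0,0.001,0,0.002],[0,0,0.002,0,0.002],[0,0,0.003,0,0.002],[0,0,0.003,0,0.002]]'
```

```text
clock: 38.08
tool_pos: [0.5141, -0.017, 0.1895]
orientation: [-180.0, -0.0, -104.6]
force: [0.5, 0.5, -0.2]
opening: 0.008
gripper_force: 30.0
clock: 38.58
tool_pos: [0.5141, -0.017, 0.1875]
orientation: [-180.0, 0.0, -104.6]
force: [-3.5, 1.3, 7.9]
opening: 0.008
gripper_force: 30.0
```

```bash
python3 -m pendant '[[0,0,-0.001,0,0.002],[0,0,-0.001,0,0.02],[0,0,-0.001,0,0.03],[0,0,-0.001,0,0.03],[0,0,-0.03,0,0.03],[0,0,-0.08,0,0.03],[0,0,-0.14,0,0.03],[0,0,-0.2,0,0.03]]';  python3 -m pendant '[[-0.08,0,0,0,0.03],[-0.08,0,0,0,0.03],[-0.08,0,0,0,0.03],[-0.08,0,0,0,0.03]]'; python3 sc.py
python3 - <<'E'
from h import *
a=np.radians(-14.6);X=np.array([np.cos(a),np.sin(a),0]);Y=np.array([-X[1],X[0],0])
for w in('wrist','scene','top'):
    s=snap(w);P=pts(s);hsv=cv2.cvtColor(s['frame'],cv2.COLOR_RGB2HSV)
    D=(P-np.array([.6711,-.0585,.2]));D=np.stack([D@X,D@Y,D[...,2]],-1)*1e3
    n=(abs(D[...,0]+163)<25)&(abs(D[...,1])<50)&(s['z_map']>0)
    k=n&(hsv[...,0]>20)&(hsv[...,0]<36)&(hsv[...,1]>110)&(D[...,2]>-60);c=n&(hsv[...,1]<60)&(D[...,2]<-30)&(D[...,2]>-70);t=k&(D[...,2]>26)
    for q,m in(('sign',k),('signtop',t),('chan',c)):
        if m.sum()>5: print(w,q,m.sum(),np.percentile(D[m],[2,50,98],axis=0).round(1).tolist())
E
```

```text
clock: 39.58
tool_pos: [0.5137, -0.0171, 0.3883]
orientation: [180.0, -0.0, -104.6]
force: [1.4, 1.0, -0.2]
opening: 0.0299
gripper_force: 0.0
clock: 40.08
tool_pos: [0.5339, 0.0599, 0.3861]
orientation: [180.0, -0.0, -104.6]
force: [-0.1, -0.1, 0.1]
opening: 0.0299
gripper_force: 0.0
scene post hsv [91. 43. 73.]
red 22 [[1.6, -12.3, 12.3], [7.0, 9.3, 21.1], [8.6, 14.4, 25.9]] [ 9.5 15.7 26.5]
metal>10 9 [[2.2, -11.4, 8.2], [5.0, 9.9, 9.0], [7.7, 13.5, 10.8]] [ 7.8 13.9 11. ]
metal bar 75 [[-74.0, -5.7, -63.2], [-63.1, -4.3, -41.2], [-51.0, 4.2, -36.4]] [-49.3   5.5 -35.9]
top post hsv [14.5 47.5 70.5]
red 47 [[-20.3, -12.8, 1.6], [-17.3, -0.5, 24.5], [-1.4, 14.3, 30.3]] [ 3.  14.7 30.9]
metal>10 43 [[-7.0, -16.9, 14.0], [-4.5, 0.9, 30.0], [0.5, 18.6, 34.4]] [ 2.5 19.3 36.3]
metal bar 50 [[-73.4, -5.7, -44.0], [-59.8, -0.4, -38.1], [-46.7, 5.4, -33.6]] [-46.    5.6 -32.6]
wrist sign 1093 [[-170.7, -32.4, 11.5], [-166.8, -1.8, 33.5], [-161.3, 33.6, 35.1]]
wrist signtop 1008 [[-170.7, -32.4, 32.1], [-166.8, -1.1, 33.6], [-162.9, 32.9, 35.2]]
wrist chan 971 [[-175.4, -38.0, -52.1], [-157.0, -0.0, -40.6], [-139.1, 38.0, -37.4]]
scene sign 582 [[-167.9, -32.7, -39.7], [-160.2, -3.7, 6.1], [-156.8, 34.4, 35.4]]
scene signtop 162 [[-169.2, -32.0, 26.8], [-161.8, 0.6, 33.0], [-158.5, 34.4, 36.0]]
scene chan 369 [[-170.0, -39.3, -68.5], [-153.2, -5.9, -49.8], [-139.5, 40.1, -37.2]]
top sign 172 [[-170.1, -31.0, -55.4], [-167.3, -0.8, 31.7], [-161.8, 33.7, 39.1]]
top signtop 103 [[-170.2, -31.8, 27.6], [-166.5, -0.4, 34.4], [-161.7, 32.8, 39.6]]
top chan 108 [[-174.9, -38.8, -67.1], [-172.2, -0.9, -40.9], [-139.5, 39.1, -35.0]]
```

```bash
python3 -c "
from plant import job
print(job.close_job())"
```

```text
the job is handed in; nothing more can be done
None
```

I handed the job in at about 40 s of the 72 s allowed; no verdict came back. By the cameras, the sign arm is locked home in the topmost slots with its red tab out, and the yellow sign stands upright on the channel floor. I never touched the other signs, the tub or the game box, but I didn't re-measure where they stand.

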